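# Hang the tool holder on the rack and put the dry tools away in it

### The job

Hang the wooden tool holder on the free upright of the countertop rack: hook its four claws into the two upper rows of slots and press it straight down until the spring catch snaps out over it and it is locked. Then take the two dry tools from the drying stand and slide each blade-down into the holder slot that fits it, the wide scraper in the long slot and the narrow spreader in the short one, right down until the handle rests on the wood. Leave the other things on the worktop where they are.

Things in the scene. Friction and masses are not known exactly. Their poses are not given: they have to be found in the camera images.
- rack: Fixed metal rack, base 160 x 330 x 10 mm. Two uprights 64 mm wide, 25 deep, 204 tall; the one 190 mm to the +y side carries a shelf (120 wide, 114 deep, jar tops at 213 mm), the other is free. Origin: front face of the free upright, mid-width, worktop level; z up, x into the rack (away from the robot), y left. Upright; turned up to 0.12 rad about z.
- slots (a point): On the free upright's front face, 111 mm above the worktop, axes as rack. The 3 mm sheet has two columns of slots at y = -18 and +18 mm, each slot 11 mm wide, 30 tall, lower edges 80 and 40 mm below, level with, and 40 mm above this point. The claws go in the last two rows (edges 111 and 151 mm up): necks rest on those edges.
- seat (a point): On the free upright's front face, 95 mm above the worktop, axes as rack: the holder's origin and axes lie here when it hangs locked. To hook: hold the holder's origin 13 to 21 mm (best 17) above this and in line in y and yaw, move it along the rack's +x until its back plate meets the upright, then straight down.
- catch (a joint): Spring catch: steel wedge nose 16 mm wide between the slot columns, flat underside 128.5 mm above the worktop, bevelled above. 0 = out, 4.5 mm proud of the upright; up to 0.007 m pushed in (4.5 to 6.2 N). The holder's cross-bar pushes it in on the way down and it springs out over the bar (0) when home. Takes 4 to 10 N of downward push besides the weight.
- holder: Loose pale wooden tool block on a metal back plate, 0.3 kg, upright on the worktop at first. Origin: mid-width at the foot of the plate's rear face; z up, x out of the rear face (to the rack), y left. Block y -30 to 30, x -112 to -12, z 0 to 55 mm (flat top). Plate y -30 to 30, x -4 to 0, z 0 to 72 mm; cross-bar in its middle gap at z 26 to 32.
- grip (a point): On the holder at x = -62, y = 0, z = 40 mm, axes as holder: good place to grip, fingers on the block's two flat sides (60 mm apart along y), from above.
- claws (a point): On the holder at x = 0, y = 0, z = 16 mm, axes as holder: level with the lower claws' neck undersides; the upper ones are 40 mm higher. Four claws, 5 mm thick, at y = -18 and +18 mm: neck 8 mm tall, then a tongue down to 13 mm below the neck's underside, reaching x = 11 mm; its inner face slopes from x = 4.5 mm at the neck to 7.5 mm at the tip.
- wide_slot (a point): Centre of the mouth of the long slot in the holder's top (on the holder at x = -40, z = 55 mm; axes as the holder): 52 mm long along y, 8.5 mm wide along x, right through the block. The nearer slot to the back plate.
- narrow_slot (a point): Centre of the mouth of the short slot in the holder's top (on the holder at x = -85, z = 55 mm; axes as the holder): 32 mm long along y, 8.5 mm wide along x, right through the block.
- stand: Fixed drying stand: slotted wooden deck 190 mm (y) x 65 mm (x), top 85 mm above the worktop, over a metal drip tray 200 x 74 mm. Origin under its centre, z up. Two equal slots 54 mm long along y, 9 mm wide, centred at y = -50 and +50 mm; one tool stands in each, either way about.
- scraper: Loose scraper with the wide blade, 0.09 kg, standing blade down in the drying stand. Origin: centre of the handle's underside (the shoulder that rests on the wood); z up along the handle. Handle of dark wood 24 mm (y) x 16 mm (x), 90 mm tall from the origin; steel blade 44 mm wide (y), 3 mm thick (x), 70 mm long below the origin. Half a turn about z makes no difference.
- spreader: Loose spreader, the same as the scraper in all sizes but with a narrow blade, 24 mm wide (y). Origin and axes as on the scraper.
- mug: Bystander: blue and white mug, 92 mm tall; leave it alone.
- peeler: Bystander: peeler with a black handle, 170 mm long, lying flat; leave it alone.
- garlic: Bystander: garlic bulb, 60 mm; leave it alone.
- short_tin: Bystander: flat tin, 86 mm across, 40 mm tall; leave it alone.
- salt: Bystander: small salt shaker, 44 mm across, 90 mm tall; leave it alone.
- lime: Bystander: lime, 50 mm; leave it alone.

How it is judged:
By the outcome, as a careful person would: the job done as asked, in the order asked, and still so for the second after the job is handed in, with the robot touching nothing.
It also fails if it takes over 66 s, if anything falls off the work surface, if the arm or the gripper's body presses on something with over 40 N, if the wrist force passes 120 N, or if a joint passes its speed limit or range.

### The arm

A 7-joint arm with a two-finger parallel gripper is mounted at the origin on a cart in front of the work surface, level with it; the furniture and walls round the work are solid. World frame = base frame: x ahead of the robot, y to its left, z up, the work surface at z = 0. Lengths are in m, angles in rad, forces in N, time in s.
With the tool pointing down it reaches from about 0.4 to 0.925 m from the base axis. Payload 5.6 kg.
Tool frame: the origin (TCP) lies between the finger pads; the fingertips stand arm.finger_overhang ahead of it and the grasp point (between the pads) is the TCP (arm.finger_overhang is the distance from the TCP to the fingertips, in m); z points along the fingers, y is the line along which they close (so a half turn about z gives the same grasp; the last joint's range is limited). The gripper opens to 85 mm and grips with 20 to 120 N. Pads are 22 mm wide; open, the fingers measure 114 mm over their backs; the gripper's body (76 mm by 85 mm) begins 54 mm behind the grasp point. The pads swing forward as they close: fully open they stand 13 mm farther back than shut.
Start: joints at [-1.149, 0.468, -0.012, 1.603, 0.006, 1.071, -0.056], TCP at [0.291, 0.581, 0.25] pointing down, gripper open.
Joint ranges: [-2.53, 2.53], [-0.31, 2.02], [-1.57, 1.55], [0.28, 2.44], [-1.29, 4.43], [0.15, 1.84], [-2.92, 2.92]. Speed limits (rad/s): [2.57, 2.57, 3.14, 3.14, 3.14, 3.14, 3.14].

### API

Orientations are given as a unit quaternion [x, y, z, w].
In Python, from plant import arm gives the robot as it stands. The module is installed in compiled form; this text tells all that it offers.
- The arm moves only by the tool arm_command, never from a script. Its argument "commands" is text: rows parted by semicolons, each of 7 numbers parted by spaces: the shift along the tool's x, y, z each as a share of 50 mm, from -1 to 1, then the turn, a rotation vector about the tool's x, y, z each as a share of 10 degrees, from -1 to 1, then the opening in per cent of the stroke, from 0 (shut) to 100 (fully open). A call has 1 to 5 rows; each row shifts and turns the commanded pose from where the row before left it, along the tool's axes as they then stand; what a row does not reach is not made up. A row lasts 1/8 s, in which the tool goes at most 62.5 mm and 10.7 degrees, less where a joint would pass 70% of its speed; a pose out of reach is approached as far as the arm can. A call with a number of a shift or a turn outside -1 to 1 is refused whole. A call with a gripper value outside its range is refused whole. The fingers move at their own pace and stop on an object; the grip force is fixed at half the most. Time passes only in rows, so rows that do not move let the fingers close. It gives the time, the measured TCP pose, the force, the opening and the grip force at its end, in the units of the state.
- arm.get_state(): the state, without advancing time (a new reading comes with each control period).
- arm.get_image(name): name is "side" or "top" or "wrist"; returns (picture, depth): 420x560x3 uint8, red, green, blue; 420x560 float32, m along the optical axis (not along the pixel's ray), 0 where there is no reading.
- arm.calibration(name): a dict with "vertical_fov" (degrees; the focal length in pixels is half the picture's height over the tangent of half this angle, whatever the lens; pixels are square), "cx", "cy" (the principal point, pixels), "R" (3x3) and "t" (3): a world point X has camera coordinates R X + t. Camera axes: x right, y down, z forward; pixel columns grow to the right and rows downward; lengths in m; the calibration is good to about 2 mm. A picture is of the moment at which its call begins: read the wrist's pose just before it. calibration takes no time and is no camera call; for the wrist camera it gives the pose at the moment of the call.
- arm.close_job(): hands the job in; it is judged then, once.
Trained networks look in the newest picture that a camera, given by its name, has taken for a name from the list of things; names that differ only in an ending like _2 or _b are one class to them, and where a whole thing is asked for, a point or a joint stands for the part that bears it (a point fixed in the world has none). Each returns a list of dicts, best first, with "confidence" (0 to 1); they miss things now and then, are a little off and sometimes report something else, mostly with a low value. They report only what shows in the picture. A call takes as long as a camera call.
- arm.look_for(camera, thing): "bbox" ([left, top, width, height] in pixels, round what is visible of it).
- arm.trace(camera, thing): "mask" (420x560 bool, what is visible of it) and "bbox" ([left, top, width, height] in pixels, round what is visible of it).
- arm.mark_of(camera, thing): "uv" ([column, row] in pixels: a listed point, or the origin of a listed thing).
The state is a dict: "t": time; "qpos": joint angles; "qvel": joint speeds; "effort": joint torques, N m; "eef_pos": TCP position; "tcp_rot": TCP orientation; "wrist_force": force on the tool from outside, world axes, zero at the start; "ft_torque": the same for the moment, N m; "gripper_width": opening from 0.0 (shut) to 1.0 (fully open); "grasp_force": force on a finger pad.
Only numpy, scipy, OpenCV 4.12 (cv2) and the standard library are available. Lean on these libraries where they do the work, as an engineer would, in place of code of your own. Each camera call takes 0.05 s, during which the arm holds its last target. There are 200 camera calls.

## Working session

There is one attempt and no reset: what is moved stays moved. The work goes in short steps, Python scripts to look and compute and a tool call to move; the robot and the scene stay as the last step left them, time stands still between calls to the robot, and variables do not carry over. Pictures are saved under pics/ and viewed, at most 10 in all, crops included, and the job is handed in when it is done.

Besides the shell and the picture viewer there is one more tool, called after "Call:" by a JSON object that holds its "api" and its "payload". arm_command: Moves the arm, as the interface text tells. Shift numbers are shares of 50 mm and turn numbers shares of 10 degrees, none past 1 either way. Its arguments: {"type":"object","properties":{"commands":{"type":"string"}},"required":["commands"]}

```bash
mkdir -p pics
cat > h.py <<'E'
import numpy as np, cv2
from scipy.spatial.transform import Rotation as Ro
from plant import arm
def cal(n):
    c=arm.calibration(n); f=210/np.tan(np.radians(c["vertical_fov"])/2)
    return f,c["cx"],c["cy"],np.array(c["R"]),np.array(c["t"])
def cloud(n,d,C=None):
    f,cx,cy,R,t=C or cal(n); v,u=np.mgrid[:420,:560]
    p=np.stack([(u-cx)/f*d,(v-cy)/f*d,d],-1)
    return (p-t)@R
def ray_z(n,uv,z,C=None):
    f,cx,cy,R,t=C or cal(n); o=-R.T@t; d=R.T@np.array([(uv[0]-cx)/f,(uv[1]-cy)/f,1]); return o+d*(z-o[2])/d[2]
def proj(n,X,C=None):
    f,cx,cy,R,t=C or cal(n); p=R@np.array(X)+t; return np.array([cx+f*p[0]/p[2],cy+f*p[1]/p[2]])
def save(im,name): cv2.imwrite("pics/"+name,im[:,:,::-1])
E
python3 - <<'E'
from h import *
s=arm.get_state(); print(s["t"],s["eef_pos"],s["tcp_rot"],arm.finger_overhang)
ims=[]
for n in ["top","side"]:
    im,d=arm.get_image(n); C=cal(n); P=cloud(n,d,C)
    save(im,n+"0.png"); np.savez(n+"0.npz",im=im,d=d,P=P)
    print(n,"cam at",-C[3].T@C[4],C[0])
    for th in ["holder","rack","stand","scraper","spreader"]:
        r=arm.trace(n,th)[:2]
        for q in r[:1]:
            m=q["mask"]&(d>0); p=P[m]
            print(n,th,round(q["confidence"],2),q["bbox"],m.sum(),np.percentile(p,[2,50,98],axis=0).round(3).tolist() if len(p) else None)
E
```

```text
0.0 [0.29116583 0.58054054 0.24931776] [ 2.30324419e-01  9.73113476e-01 -8.96895649e-04 -1.45484973e-04] 0.019
top cam at [0.16788029 0.01761548 1.51910454] 476.3754855517897
top holder 0.84 [231.3, 223.8, 33.7, 40.6] 865 [[0.385, 0.154, -0.002], [0.442, 0.19, 0.054], [0.505, 0.229, 0.071]]
top rack 0.57 [271.7, 154.7, 105.4, 78.1] 5373 [[0.574, -0.162, 0.002], [0.651, -0.008, 0.019], [0.745, 0.143, 0.215]]
top stand 0.89 [350.6, 257.3, 69.5, 30.3] 1612 [[0.422, -0.339, -0.001], [0.456, -0.242, 0.084], [0.508, -0.15, 0.093]]
top scraper 0.47 [402.3, 267.2, 14.3, 8.1] 97 [[0.467, -0.305, 0.09], [0.47, -0.29, 0.151], [0.48, -0.283, 0.179]]
top spreader 0.67 [369.5, 259.7, 14.3, 10.9] 121 [[0.449, -0.218, 0.085], [0.455, -0.194, 0.144], [0.485, -0.184, 0.18]]
side cam at [-0.47952426  0.23113877  0.95795779] 467.37049059793276
side holder 0.86 [238.9, 228.9, 23.7, 45.6] 1044 [[0.382, 0.156, 0.004], [0.422, 0.193, 0.053], [0.5, 0.229, 0.07]]
side rack 0.78 [256.2, 133.3, 97.2, 92.7] 2192 [[0.567, -0.123, 0.005], [0.616, 0.109, 0.106], [0.72, 0.157, 0.215]]
side stand 0.61 [375.1, 200.4, 63.6, 49.7] 1731 [[0.423, -0.338, -0.0], [0.457, -0.259, 0.073], [0.501, -0.165, 0.088]]
side scraper 0.7 [414.2, 186.1, 16.6, 44.5] 387 [[0.463, -0.373, -0.0], [0.469, -0.292, 0.111], [0.632, -0.277, 0.176]]
side spreader 0.69 [384.4, 188.8, 13.2, 49.2] 302 [[0.446, -0.24, 0.017], [0.451, -0.194, 0.13], [0.586, -0.184, 0.176]]
```

Run:
```python
from h import *
a=np.load("top0.npz")["im"][130:310,190:450]; b=np.load("side0.npz")["im"][110:290,220:480]
save(np.vstack([cv2.resize(a,(780,300*540//300//2+30)) if 0 else cv2.resize(a,(432,300)),cv2.resize(b,(432,300))]),"c0.png")
T=np.load("top0.npz");P=T["P"]
# holder top
def rect(m,lab):
    p=P[m][:,:2].astype(np.float32); r=cv2.minAreaRect(p*1000); print(lab,len(p),r,p.mean(0), cv2.boxPoints(r).round().tolist())
x,y,z=P[...,0],P[...,1],P[...,2]
reg=(x>.36)&(x<.53)&(y>.13)&(y<.25)
rect(reg&(z>.048)&(z<.06),"holder top"); rect(reg&(z>.064)&(z<.08),"plate top")
reg=(x>.4)&(x<.53)&(y>-.37)&(y<-.12)
rect(reg&(z>.08)&(z<.09),"stand deck")
rect(reg&(z>.165)&(z<.185)&(y<-.25),"tool R");rect(reg&(z>.165)&(z<.185)&(y>-.25),"tool L")
reg=(x>.54)&(x<.8)&(y>-.2)&(y<.2)
rect(reg&(z>.195)&(z<.209)&(y<.0),"upright top")
rect(reg&(z>.207)&(z<.22)&(y>.02),"jars")
rect(reg&(z>.006)&(z<.014),"base")
```

```text
holder top 529 ((445.114013671875, 190.22994995117188), (60.861759185791016, 118.51766967773438), 78.5316162109375) [0.4380165  0.19153467] [[381.0, 172.0], [497.0, 149.0], [509.0, 208.0], [393.0, 232.0]]
plate top 34 ((468.500732421875, 195.6443328857422), (54.85340118408203, 81.0964126586914), 60.31396484375) [0.49288827 0.1798574 ] [[420.0, 192.0], [490.0, 152.0], [517.0, 199.0], [447.0, 240.0]]
stand deck 960 ((467.2689208984375, -247.12704467773438), (66.15545654296875, 192.0560302734375), 9.793270111083984) [ 0.4642881  -0.24463992] [[418.0, -158.0], [451.0, -347.0], [516.0, -336.0], [484.0, -147.0]]
tool R 48 ((475.6619567871094, -294.1210632324219), (17.132183074951172, 21.978172302246094), 16.823503494262695) [ 0.4744383  -0.29422572] [[464.0, -286.0], [471.0, -307.0], [487.0, -302.0], [481.0, -281.0]]
tool L 49 ((458.6943664550781, -195.61672973632812), (15.934988975524902, 21.54669761657715), 8.629453659057617) [ 0.45748496 -0.19595298] [[449.0, -186.0], [452.0, -207.0], [468.0, -205.0], [465.0, -184.0]]
upright top 211 ((694.258056640625, -100.14446258544922), (66.21676635742188, 30.12375259399414), 89.57015228271484) [ 0.693827   -0.10023623] [[679.0, -133.0], [709.0, -133.0], [710.0, -67.0], [679.0, -67.0]]
jars 478 ((648.3577880859375, 89.38780212402344), (130.32923889160156, 84.24949645996094), 17.45257568359375) [0.6371305  0.08963085] [[574.0, 110.0], [599.0, 30.0], [723.0, 69.0], [698.0, 149.0]]
base 2169 ((669.3782958984375, -0.1412200927734375), (258.1423645019531, 399.4316711425781), 0.05542828142642975) [ 0.6509316  -0.05024343] [[540.0, 199.0], [541.0, -200.0], [799.0, -200.0], [798.0, 200.0]]
```

View pics/c0.png

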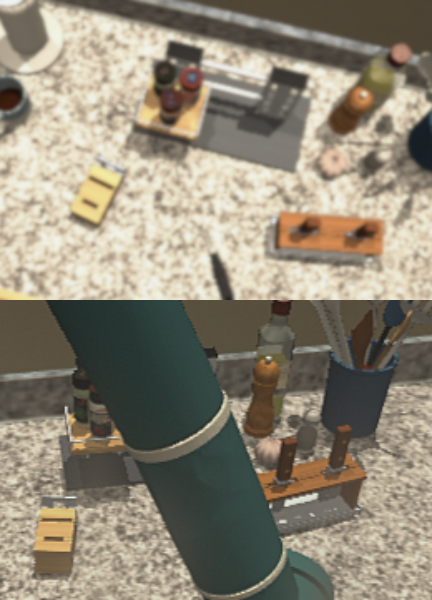

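```bash
cat >> h.py <<'E'
def down(yaw): # tool z down, tool y at world angle yaw+90deg
    y=np.array([-np.sin(yaw),np.cos(yaw),0]); z=np.array([0,0,-1.]); return np.stack([np.cross(y,z),y,z],1)
def plan(pos,yaw,g=100,step=.05,pos0=None,R0=None):
    s=arm.get_state(); p0=np.array(s["eef_pos"]) if pos0 is None else np.array(pos0); R=Ro.from_quat(s["tcp_rot"]).as_matrix() if R0 is None else R0
    Rt=down(yaw); w=Ro.from_matrix(R.T@Rt).as_rotvec(); d=np.array(pos)-p0
    n=int(max(1,np.ceil(np.linalg.norm(d)/step),np.ceil(np.abs(w).max()/np.radians(9.5))))
    out=[]
    for i in range(n):
        Ri=R@Ro.from_rotvec(w*i/n).as_matrix(); sh=Ri.T@d/n/.05
        out.append(" ".join("%.2f"%v for v in [*sh,*(w/n/np.radians(10))])+" %d"%g)
    for i in range(0,n,5): print("; ".join(out[i:i+5]))
def show():
    s=arm.get_state(); R=Ro.from_quat(s["tcp_rot"]).as_matrix(); print("t %.2f"%s["t"],"pos",np.round(s["eef_pos"],4),"yaw %.4f"%np.arctan2(-R[0,1],R[1,1]),"tilt",R[:2,2].round(4),"F",np.round(s["wrist_force"],1),"w",s["gripper_width"],s["grasp_force"]); return s
E
python3 - <<'E'
from h import *
s=show(); f,cx,cy,R,t=cal("wrist"); Rt=Ro.from_quat(s["tcp_rot"]).as_matrix()
print("cam in tool",Rt.T@(-R.T@t-s["eef_pos"]),"axis",Rt.T@R[2],f, s["qpos"])
plan([.434,.192,.25],-.19)
E
```

```text
t 0.60 pos [0.2914 0.581  0.2503] yaw -0.4648 tilt [0.0001 0.    ] F [-0.4 -0.6  0.9] w 0.9974606313126806 0.0
cam in tool [ 6.72825135e-02  1.18355939e-05 -1.24395683e-01] axis [-2.66544879e-01  2.52429867e-04  9.63822475e-01] 349.73390422304186 [-1.14901506  0.46747088 -0.01159692  1.60273922  0.00601815  1.07137232
 -0.05629341]
-0.67 -0.63 0.00 0.00 0.00 -0.17 100; -0.65 -0.65 0.00 0.00 0.00 -0.17 100; -0.63 -0.67 0.00 0.00 0.00 -0.17 100; -0.61 -0.69 0.00 0.00 0.00 -0.17 100; -0.59 -0.71 0.00 0.00 0.00 -0.17 100
-0.57 -0.73 0.00 0.00 0.00 -0.17 100; -0.54 -0.74 0.00 0.00 0.00 -0.17 100; -0.52 -0.76 0.00 0.00 0.00 -0.17 100; -0.50 -0.77 0.00 0.00 0.00 -0.17 100
```

Call:
{"api": "arm_command", "payload": {"commands": "-0.67 -0.63 0 0 0 -0.17 100; -0.65 -0.65 0 0 0 -0.17 100; -0.63 -0.67 0 0 0 -0.17 100; -0.61 -0.69 0 0 0 -0.17 100; -0.59 -0.71 0 0 0 -0.17 100"}}

```text
t: 1.23
eef_pos: [0.3706, 0.3634, 0.2505]
tcp_rot: [0.157, 0.988, 0.0, 0.0]
wrist_force: [1.0, 0.3, 0.6]
gripper_width: 0.999
grasp_force: 0.0
```

Call:
{"api": "arm_command", "payload": {"commands": "-0.57 -0.73 0 0 0 -0.17 100; -0.54 -0.74 0 0 0 -0.17 100; -0.52 -0.76 0 0 0 -0.17 100; -0.50 -0.77 0 0 0 -0.17 100; 0 0 0 0 0 0 100"}}

```text
t: 1.85
eef_pos: [0.4337, 0.1882, 0.2507]
tcp_rot: [0.102, 0.995, -0.0, 0.001]
wrist_force: [-0.2, 0.2, 0.4]
gripper_width: 0.998
grasp_force: 0.0
```

```bash
cat >> h.py <<'E'
def holder_fit(n="wrist",tag=None):
    C=cal(n); im,d=arm.get_image(n); P=cloud(n,d,C); tr=arm.trace(n,"holder"); 
    if tag: save(im,tag+".png"); np.savez(tag+".npz",im=im,d=d,P=P)
    m=tr[0]["mask"]; print("conf",tr[0]["confidence"],tr[0]["bbox"])
    return im,d,P,m,C
E
python3 - <<'E'
from h import *
s=show(); im,d,P,m,C=holder_fit(tag="w1")
z=P[...,2]; mm=m&(d>0)
for lo,hi in [(.05,.06),(.066,.078)]:
    p=P[mm&(z>lo)&(z<hi)]; r=cv2.minAreaRect((p[:,:2]*1000).astype(np.float32)); print(lo,len(p),r,p.mean(0),cv2.boxPoints(r).round(1).tolist())
for th in ["holder","grip","wide_slot","narrow_slot","claws"]:
    q=arm.mark_of("wrist",th)[:1]; h={"holder":0,"grip":.04,"wide_slot":.055,"narrow_slot":.055,"claws":.016}[th]
    for a in q: print(th,a["uv"],a["confidence"],ray_z("wrist",a["uv"],h,C))
E
```

```text
t 1.85 pos [0.4337 0.1882 0.2507] yaw -0.2045 tilt [ 0.001  -0.0005] F [-0.2  0.2  0.4] w 0.9976332463728746 0.0
conf 0.56 [249.9, 131.3, 67.9, 128.0]
0.05 6311 ((441.53375244140625, 192.1212921142578), (60.14381790161133, 109.28060913085938), 78.39862060546875) [0.43687428 0.19308971 0.05556721] [[382.0, 173.6999969482422], [489.0, 151.6999969482422], [501.1000061035156, 210.60000610351562], [394.1000061035156, 232.60000610351562]]
0.066 397 ((496.9137268066406, 180.935791015625), (59.742733001708984, 7.3709235191345215), 78.73065185546875) [0.4949604  0.18150349 0.07130926] [[487.5, 152.39999389648438], [494.70001220703125, 150.89999389648438], [506.3999938964844, 209.5], [499.1000061035156, 211.0]]
holder [281.9, 232.2] 0.76 [0.50047336 0.18001587 0.        ]
grip [285.5, 184.3] 0.92 [0.4384229  0.19559852 0.04      ]
wide_slot [283.9, 211.0] 0.71 [0.4603986  0.18931966 0.055     ]
narrow_slot [284.2, 162.6] 0.97 [0.41509815 0.19867345 0.055     ]
claws [284.4, 232.9] 0.7 [0.49614586 0.18345192 0.016     ]
```

View pics/w1.png

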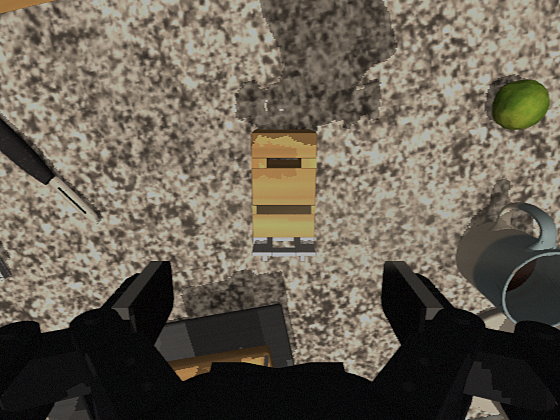

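Run:
```python
from h import *
plan([.437,.193,.042],-.2025)
```

```text
-0.02 0.00 0.83 0.00 -0.00 0.01 100; -0.02 0.01 0.83 0.00 -0.00 0.01 100; -0.02 0.01 0.83 0.00 -0.00 0.01 100; -0.02 0.01 0.83 0.00 -0.00 0.01 100; -0.02 0.01 0.83 0.00 -0.00 0.01 100
```

Call:
{"api": "arm_command", "payload": {"commands": "-0.02 0.01 0.83 0 0 0.01 100; -0.02 0.01 0.83 0 0 0.01 100; -0.02 0.01 0.83 0 0 0.01 100; -0.02 0.01 0.83 0 0 0 100; -0.02 0.01 0.83 0 0 0 100"}}

```text
t: 2.82
eef_pos: [0.4378, 0.194, 0.0415]
tcp_rot: [0.101, 0.995, 0.0, 0.0]
wrist_force: [-0.0, 0.1, -0.0]
gripper_width: 1.0
grasp_force: 0.0
```

Call:
{"api": "arm_command", "payload": {"commands": "0 0 0 0 0 0 100; 0 0 0 0 0 0 0; 0 0 0 0 0 0 0; 0 0 0 0 0 0 0; 0 0 0 0 0 0 0"}}

```text
t: 3.45
eef_pos: [0.439, 0.1939, 0.0447]
tcp_rot: [0.101, 0.995, 0.001, 0.001]
wrist_force: [0.2, -0.3, 8.8]
gripper_width: 0.688
grasp_force: 66.6
```

Run:
```python
from h import *
show()
```

```text
t 3.45 pos [0.439  0.1939 0.0447] yaw -0.2029 tilt [0.0031 0.0019] F [ 0.2 -0.3  8.8] w 0.6882494663403862 66.6126000881195
```

Run:
```python
from h import *
s=show(); print(s["qpos"])
R0=Ro.from_quat(s["tcp_rot"]).as_matrix()
plan([.45,.15,.30],-.2,g=0)
print();plan([.55,-.115,.30],-1.57,g=0,pos0=[.45,.15,.30],R0=down(-.2))
```

```text
t 3.45 pos [0.439  0.1939 0.0447] yaw -0.2029 tilt [0.0031 0.0019] F [ 0.2 -0.3  8.8] w 0.6882494663403862 66.6126000881195
[-0.55415237  0.52026738  0.08260777  2.14409958 -0.09009493  0.47673371
  0.96542836]
-0.07 -0.13 -0.85 0.00 0.00 -0.00 0; -0.07 -0.13 -0.85 0.00 0.00 -0.00 0; -0.07 -0.13 -0.85 0.00 0.00 -0.00 0; -0.07 -0.13 -0.85 0.00 0.00 -0.00 0; -0.07 -0.14 -0.85 0.00 0.00 -0.00 0
-0.07 -0.14 -0.85 0.00 0.00 -0.00 0

-0.33 -0.53 0.00 0.00 0.00 0.87 0; -0.41 -0.48 0.00 0.00 0.00 0.87 0; -0.48 -0.41 0.00 0.00 0.00 0.87 0; -0.54 -0.33 0.00 0.00 0.00 0.87 0; -0.58 -0.25 0.00 0.00 0.00 0.87 0
-0.61 -0.16 0.00 0.00 0.00 0.87 0; -0.63 -0.06 0.00 0.00 0.00 0.87 0; -0.63 0.03 0.00 0.00 0.00 0.87 0; -0.62 0.13 0.00 0.00 0.00 0.87 0
```

Call:
{"api": "arm_command", "payload": {"commands": "0 0 -0.6 0 0 0 0; -0.07 -0.15 -0.9 0 0 0 0; -0.07 -0.15 -0.9 0 0 0 0; -0.07 -0.15 -0.9 0 0 0 0; -0.08 -0.15 -0.9 0 0 0 0"}}

```text
t: 4.08
eef_pos: [0.4453, 0.1601, 0.2547]
tcp_rot: [0.101, 0.995, 0.0, 0.0]
wrist_force: [0.6, 0.6, -4.7]
gripper_width: 0.686
grasp_force: 66.7
```

Call:
{"api": "arm_command", "payload": {"commands": "-0.08 -0.15 -0.9 0 0 0 0; -0.33 -0.53 0 0 0 0.87 0; -0.41 -0.48 0 0 0 0.87 0; -0.48 -0.41 0 0 0 0.87 0; -0.54 -0.33 0 0 0 0.87 0"}}

```text
t: 4.7
eef_pos: [0.4918, 0.0335, 0.2981]
tcp_rot: [0.397, 0.918, 0.0, -0.0]
wrist_force: [0.7, 1.3, -4.0]
gripper_width: 0.688
grasp_force: 66.8
```

Call:
{"api": "arm_command", "payload": {"commands": "-0.58 -0.25 0 0 0 0.87 0; -0.61 -0.16 0 0 0 0.87 0; -0.63 -0.06 0 0 0 0.87 0; -0.63 0.03 0 0 0 0.87 0; -0.62 0.13 0 0 0 0.87 0"}}

```text
t: 5.32
eef_pos: [0.5469, -0.1142, 0.298]
tcp_rot: [0.708, 0.706, 0.0, -0.0]
wrist_force: [-0.5, 1.2, -4.2]
gripper_width: 0.692
grasp_force: 66.8
```

Run:
```python
from h import *
s=show(); C=cal("wrist"); im,d=arm.get_image("wrist"); P=cloud("wrist",d,C); save(im,"w2.png"); np.savez("w2.npz",im=im,d=d,P=P)
x,y,z=P[...,0],P[...,1],P[...,2]
def rect(m,lab):
    p=P[m][:,:2].astype(np.float32); r=cv2.minAreaRect(p*1000); print(lab,len(p),r,p.mean(0), cv2.boxPoints(r).round(1).tolist())
rect((d>0)&(z>.198)&(z<.21)&(x>.64)&(x<.76)&(y>-.17)&(y<-.03),"upright")
rect((d>0)&(z>.005)&(z<.015)&(x>.54)&(y>-.2),"base")
for th in ["rack","slots","seat","catch"]:
    for a in arm.mark_of("wrist",th)[:1]: print(th,a["uv"],a["confidence"])
Rt=Ro.from_quat(s["tcp_rot"]).as_matrix()
for th in ["holder","claws","wide_slot","narrow_slot"]:
    for a in arm.mark_of("wrist",th)[:1]: print(th,a["uv"],a["confidence"])
m=arm.trace("wrist","holder")[0]["mask"]; p=(P[m&(d>0)]-s["eef_pos"])@Rt
np.save("hold.npy",p); print("holder in tool",np.percentile(p,[1,5,50,95,99],axis=0).round(4).tolist())
```

```text
t 5.33 pos [ 0.5469 -0.1142  0.298 ] yaw -1.5746 tilt [-0.      0.0009] F [-0.5  1.2 -4.2] w 0.691899936922696 66.7698884010315
upright 4823 ((693.8235473632812, -99.72621154785156), (66.95277404785156, 30.14840316772461), 89.54660034179688) [ 0.6928243 -0.0981153] [[678.5, -133.10000610351562], [708.5999755859375, -133.3000030517578], [709.2000122070312, -66.4000015258789], [679.0, -66.0999984741211]]
base 20718 ((700.7092895507812, -53.279335021972656), (238.00106811523438, 234.6864013671875), 0.4938894212245941) [ 0.66689724 -0.02728617] [[580.7000122070312, 63.0], [582.7000122070312, -171.60000610351562], [820.7000122070312, -169.60000610351562], [818.7000122070312, 65.0999984741211]]
rack [392.1, 155.3] 0.55
slots [429.1, 169.0] 0.91
seat [419.5, 168.8] 0.61Traceback (most recent call last):
  File "<stdin>", line 9, in <module>
ValueError: it knows: claws, garlic, grip, holder, lime, mug, narrow_slot, peeler, rack, salt, scraper, seat, short_tin, slots, spreader, stand, wide_slot
```

View pics/w2.png

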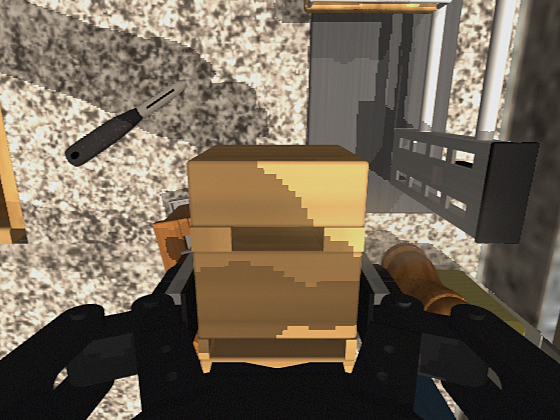

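```bash
cat > rk.py <<'E'
from h import *
from scipy.optimize import least_squares
D=np.load("w2.npz"); P=D["P"];d=D["d"];x,y,z=P[...,0],P[...,1],P[...,2]
n=np.cross(np.gradient(P,axis=1),np.gradient(P,axis=0)); n/=np.linalg.norm(n,axis=-1)[...,None]+1e-9
f=(d>0)&(z>.02)&(z<.198)&(x>.65)&(x<.72)&(y>-.14)&(y<-.055)&(np.abs(n[...,0])>.9)
p=P[f]; r=least_squares(lambda q:p[:,0]-q[0]-q[1]*(p[:,1]+.1)-q[2]*(p[:,2]-.1),[.68,0,0],loss="soft_l1",f_scale=.001)
print("face x at y=-.1,z=.1",r.x,len(p),"yaw",-r.x[1]); print("z range",p[:,2].min(),p[:,2].max(),"y",np.percentile(p[:,1],[0,.5,1,5,50,95,99,99.5,100]).round(4))
t=(d>0)&(np.abs(z-.204)<.004)&(x>.66)&(x<.72)&(y>-.15)&(y<-.05)&(np.abs(n[...,2])>.9)
q=P[t]; print("top",len(q),q.min(0),q.max(0),cv2.minAreaRect((q[:,:2]*1000).astype(np.float32)))
# base front edge
b=(d>0)&(np.abs(z-.01)<.004)&(x<.75)&(y>-.04)&(y<.06)
e=[]
for v in range(0,200): 
    u=np.where(b[v])[0]
    if len(u)>20: e.append(P[v,u[0]])
e=np.array(e); 
if len(e): k=np.polyfit(e[:,1],e[:,0],1); print("base edge",len(e),k, e[0],e[-1])
E
python3 rk.py
python3 - <<'E'
from h import *
s=arm.get_state(); Rt=Ro.from_quat(s["tcp_rot"]).as_matrix()
D=np.load("w2.npz"); P=D["P"];d=D["d"]; T=(P-s["eef_pos"])@Rt
reg=np.zeros_like(d,bool); reg[140:372,185:372]=1
reg&=(d>0)&(d<.25)
X,Y,Z=T[...,0],T[...,1],T[...,2]
top=reg&(Z>-.03)&(Z<0.0); zt=np.median(Z[top]); top&=abs(Z-zt)<.003
q=T[top]; print("top",len(q),"z",zt,q.min(0),q.max(0),cv2.minAreaRect((q[:,:2]*1000).astype(np.float32)))
a=np.c_[q[:,:2],np.ones(len(q))]; print("plane",np.linalg.lstsq(a,q[:,2],rcond=None)[0])
for u in [220,280,340]:
    c=T[140:372,u]; print(u,[(i+140,*c[i].round(4)) for i in range(4,226,14)][:0])
fr=reg&(X>.03)&(Z>.0)&(Z<.05); q=T[fr]; print("front face x",np.median(q[:,0]),len(q), np.polyfit(q[:,1],q[:,0],1))
r=[T[v,u] for v in range(342,372) for u in (205,350)]
pl=reg&(Z>zt-.022)&(Z<zt-.012)&(X<-.03); q=T[pl]; print("plate",len(q),q.min(0) if len(q) else 0,q.max(0) if len(q) else 0)
arm.get_image("wrist")
for th in ["holder","claws","wide_slot","narrow_slot"]:
    for a in arm.mark_of("wrist",th)[:1]: print(th,a["uv"],a["confidence"])
E
```

```text
face x at y=-.1,z=.1 [0.68147578 0.01440498 0.00098458] 4103 yaw -0.01440497654406089
z range 0.020012277670061286 0.19796727591144214 y [-0.1312 -0.1305 -0.1303 -0.1284 -0.0982 -0.0695 -0.0598 -0.0575 -0.0551]
top 993 [ 0.67883811 -0.13229858  0.20240222] [ 0.7084716  -0.06679117  0.20719009] ((693.4791870117188, -99.54133605957031), (65.37462615966797, 29.47254180908203), 89.45772552490234)
base edge 91 [2.16551252 0.52224344] [0.58376439 0.05258909 0.00835725] [ 0.39352985 -0.03894326  0.00705858]
top 30843 z -0.011222920639851955 [-0.03140993 -0.03299685 -0.01421901] [ 0.05115797  0.03465064 -0.00822617] ((9.927444458007812, 0.8268013000488281), (67.64704895019531, 82.54887390136719), 89.87733459472656)
plane [-0.0051562   0.00144274 -0.01115574]
220 []
280 []
340 []
front face x 0.05101326184257839 1598 [-0.00476682  0.05101178]
plate 0 0 0
holder [276.4, 346.2] 0.81
wide_slot [275.0, 351.3] 0.82
narrow_slot [277.4, 235.8] 0.63
```

Run:
```python
from h import *
C=cal("wrist"); f,cx,cy,R,t=C; o=-R.T@t
for uv in [[429.1,169.0]]:
    dr=R.T@np.array([(uv[0]-cx)/f,(uv[1]-cy)/f,1]); k=(.6815-o[0])/dr[0]; print("slots",o+dr*k)
yaw=-.013
for z in (.111,.151):
  for yy in (-.018,.018):
    c=np.array([.6815,-.0995,z])+np.array([-np.sin(yaw)*yy,np.cos(yaw)*yy,0]); print(z,yy,[proj("wrist",c+[0,a,b],C).round(1).tolist() for a,b in ((-.0055,0),(.0055,0),(-.0055,.03),(.0055,.03))])
im=cv2.imread("pics/w2.png")
for z in (.111,.151):
  for yy in (-.018,.018):
    c=np.array([.6815,-.0995,z])+np.array([-np.sin(yaw)*yy,np.cos(yaw)*yy,0])
    q=np.array([proj("wrist",c+[0,a,b],C) for a,b in ((-.0055,0),(.0055,0),(.0055,.03),(-.0055,.03))])
    q=((q-[380,110])*5+2).round().astype(int)
    if z==.111 and yy<0: im=cv2.resize(im[110:250,380:540],None,fx=5,fy=5,interpolation=cv2.INTER_NEAREST)[:600]
    cv2.polylines(im,[q],True,(0,0,255),1)
cv2.imwrite("pics/w2c.png",im)
plan([.57,-.0985,.29],-.013,g=0)
print();plan([.5805,-.0982,.156],-.013,g=0,pos0=[.57,-.0985,.29],R0=down(-.013))
```

```text
slots [ 0.6815     -0.09480645  0.11623442]
0.111 -0.018 [[422.8, 198.6], [424.2, 186.8], [437.2, 207.3], [438.9, 194.5]]
0.111 0.018 [[428.0, 159.3], [429.4, 146.9], [443.4, 164.4], [445.2, 150.7]]
0.151 -0.018 [[442.7, 210.7], [444.5, 197.4], [461.6, 222.2], [463.8, 207.5]]
0.151 0.018 [[449.3, 166.3], [451.2, 152.2], [469.7, 173.0], [472.1, 157.2]]
0.03 0.05 0.02 0.00 -0.00 -0.89 0; 0.02 0.05 0.02 0.00 -0.00 -0.89 0; 0.01 0.05 0.02 0.00 -0.00 -0.89 0; 0.00 0.05 0.02 0.00 -0.00 -0.89 0; -0.00 0.05 0.02 0.00 -0.00 -0.89 0
-0.01 0.05 0.02 0.00 -0.00 -0.89 0; -0.02 0.05 0.02 0.00 -0.00 -0.89 0; -0.03 0.05 0.02 0.00 -0.00 -0.89 0; -0.03 0.04 0.02 0.00 -0.00 -0.89 0; -0.04 0.04 0.02 0.00 -0.00 -0.89 0

-0.07 0.00 0.89 0.00 0.00 0.00 0; -0.07 0.00 0.89 0.00 0.00 0.00 0; -0.07 0.00 0.89 0.00 0.00 0.00 0
```

View pics/w2c.png

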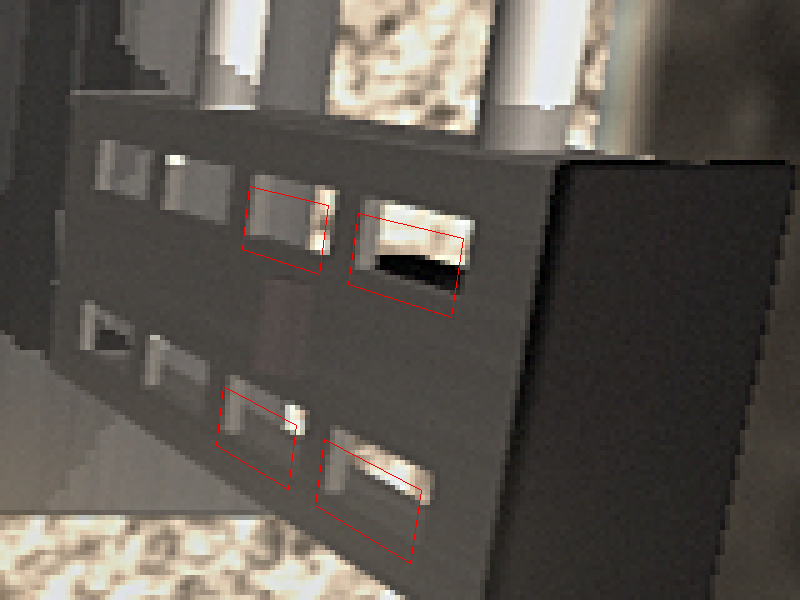

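Run:
```python
from h import *
C=cal("wrist"); print(C[:3])
K=np.array([[C[0],0,C[1]],[0,C[0],C[2]],[0,0,1]])
o=np.array([380,110]); c=lambda a,b:(np.array([a,b])-2)/5+o
pts=[((0,.032,.204),c(562,161)),((0,.032,.010),c(75,92)),((.025,.032,.204),c(796,162)),
((0,.0235,.111),c(251,174)),((0,.0235,.141),c(337,189)),((0,.0235,.151),c(361,197)),((0,.0235,.181),c(475,217)),
((0,-.0125,.111),c(231,374)),((0,-.0125,.141),c(306,403)),((0,-.0125,.151),c(334,429)),((0,-.0125,.181),c(433,467)),
((0,-.032,.204),np.array([475.5,240]))]
A=np.array([p[0] for p in pts]);U=np.array([p[1] for p in pts])
from scipy.optimize import least_squares
def X(q): w=Ro.from_rotvec([0,0,q[2]]).as_matrix(); return A@w.T+[q[0],q[1],q[3] if len(q)>3 else 0]
fn=lambda q:(np.array([proj("wrist",x,C) for x in X(q)])-U).ravel()
for q0 in ([.68,-.1,0],[.68,-.1,0,0]):
    r=least_squares(fn,q0,loss="soft_l1"); print(r.x.round(4)); print(r.fun.reshape(-1,2).round(1).tolist())
```

```text
(np.float64(349.73390422304186), 276.9919649061013, 206.44984955971717)
[ 0.6823 -0.0964 -0.0011]
[[4.0, 1.5], [-0.3, -0.2], [-2.3, 1.5], [0.7, -1.1], [-0.6, -0.6], [0.7, -0.9], [-0.9, -0.3], [-0.1, -0.9], [-0.2, 0.7], [-0.2, -1.7], [-0.4, 0.4], [3.9, 0.6]]
[ 6.824e-01 -9.650e-02 -9.000e-04 -3.000e-04]
[[3.9, 1.5], [-0.3, -0.2], [-2.4, 1.6], [0.7, -1.0], [-0.6, -0.6], [0.7, -0.8], [-1.0, -0.2], [-0.1, -0.9], [-0.2, 0.7], [-0.2, -1.7], [-0.4, 0.4], [3.9, 0.5]]
```

Call:
{"api": "arm_command", "payload": {"commands": "0.03 0.05 0.02 0 0 -0.9 0; 0.02 0.05 0.02 0 0 -0.9 0; 0.01 0.05 0.02 0 0 -0.9 0; 0 0.05 0.02 0 0 -0.9 0; 0 0.05 0.02 0 0 -0.9 0"}}

```text
t: 6.4
eef_pos: [0.5586, -0.1061, 0.2928]
tcp_rot: [0.379, 0.925, 0.0, -0.0]
wrist_force: [0.1, 0.6, -3.9]
gripper_width: 0.691
grasp_force: 66.8
```

Call:
{"api": "arm_command", "payload": {"commands": "0 0.05 0.02 0 0 -0.9 0; -0.02 0.05 0.02 0 0 -0.9 0; -0.02 0.05 0.02 0 0 -0.9 0; -0.02 0.05 0.02 0 0 -0.9 0; -0.04 0.05 0.02 0 0 -0.88 0"}}

```text
t: 7.02
eef_pos: [0.5687, -0.0969, 0.2878]
tcp_rot: [-0.002, 1.0, 0.0, -0.0]
wrist_force: [0.8, 0.1, -3.4]
gripper_width: 0.69
grasp_force: 66.8
```

Run:
```python
from h import *
arm.get_image("wrist"); show()
plan([.586,-.096,.157],-.007,g=0)
```

```text
t 7.08 pos [ 0.569  -0.0965  0.2876] yaw 0.0088 tilt [-0.0001  0.0005] F [-0.1  0.9 -4. ] w 0.6913923536104478 66.79455757141113
-0.11 0.00 0.87 0.00 -0.00 0.03 0; -0.11 0.00 0.87 0.00 -0.00 0.03 0; -0.11 0.00 0.87 0.00 -0.00 0.03 0
```

Call:
{"api": "arm_command", "payload": {"commands": "-0.11 0 0.87 0 0 0.03 0; -0.11 0 0.87 0 0 0.03 0; -0.11 0 0.87 0 0 0.03 0; 0 0 0 0 0 0 0"}}

```text
t: 7.58
eef_pos: [0.5829, -0.0969, 0.154]
tcp_rot: [0.009, 1.0, 0.0, -0.004]
wrist_force: [-0.9, 1.2, -3.5]
gripper_width: 0.689
grasp_force: 66.8
```

Run:
```python
from h import *
show(); im,d=arm.get_image("side"); im2,d2=arm.get_image("wrist")
a=cv2.resize(im[130:230,240:380],None,fx=3,fy=3,interpolation=cv2.INTER_CUBIC); b=im2[150:420]; b=cv2.resize(b,(420,202)); save(np.vstack([a,b]),"s3.png")
C=cal("side"); print(proj("side",[.682,-.0968,.2],C),proj("side",[.682,-.0968,.1],C))
```

```text
t 7.58 pos [ 0.5829 -0.0969  0.154 ] yaw -0.0188 tilt [-0.0078  0.0006] F [-0.9  1.2 -3.5] w 0.688776012646726 66.81200623512268
[338.42183167 144.53364146] [336.34661547 171.82053914]
```

View pics/s3.png

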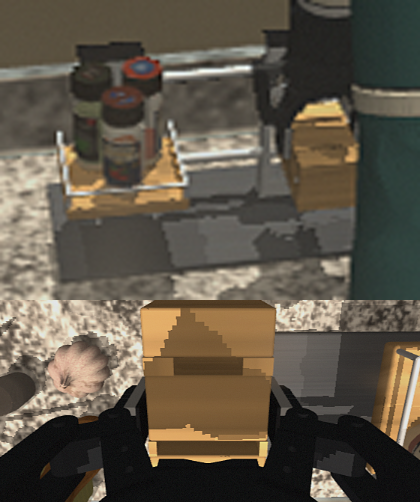

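Run:
```python
from h import *
arm.get_image("wrist"); show()
plan([.586,-.096,.1570],-.007,g=0)
```

```text
t 7.72 pos [ 0.5865 -0.0978  0.1592] yaw -0.0186 tilt [ 0.0029 -0.0003] F [-0.1  0.2 -3.6] w 0.6919580974363798 66.89204335212708
0.01 0.04 0.04 -0.00 0.02 -0.07 0
```

Call:
{"api": "arm_command", "payload": {"commands": "0 0.04 0.04 0 0 -0.06 0; -0.2 0 0 0 0 0 0; -0.2 0 0 0 0 0 0; 0 0 0 0 0 0 0"}}

```text
t: 8.22
eef_pos: [0.6066, -0.0958, 0.1555]
tcp_rot: [0.004, 1.0, -0.0, 0.001]
wrist_force: [0.5, -0.8, -3.5]
gripper_width: 0.692
grasp_force: 67.0
```

Run:
```python
from h import *
arm.get_image("wrist"); show()
```

```text
t 8.28 pos [ 0.6058 -0.0959  0.1552] yaw -0.0075 tilt [ 0.     -0.0001] F [-0.2 -0.3 -3.7] w 0.6928690438839948 66.95865511894226
```

Call:
{"api": "arm_command", "payload": {"commands": "-0.1 0 -0.02 0 0 0 0; -0.1 0 0 0 0 0 0; 0 0 0 0 0 0 0"}}

```text
t: 8.65
eef_pos: [0.6158, -0.0961, 0.1563]
tcp_rot: [0.004, 1.0, -0.0, 0.0]
wrist_force: [-0.2, -0.4, -3.3]
gripper_width: 0.695
grasp_force: 67.0
```

Run:
```python
from h import *
arm.get_image("wrist"); show()
```

```text
t 8.70 pos [ 0.6155 -0.0961  0.1562] yaw -0.0077 tilt [ 0.0001 -0.0001] F [-0.3 -0.7 -3.2] w 0.6910118690205866 67.04585909843445
```

Call:
{"api": "arm_command", "payload": {"commands": "-0.06 0 0 0 0 0 0; -0.05 0 0 0 0 0 0; 0 0 0 0 0 0 0"}}

```text
t: 9.07
eef_pos: [0.6211, -0.0961, 0.1563]
tcp_rot: [0.004, 1.0, -0.0, 0.0]
wrist_force: [0.2, -0.7, -3.1]
gripper_width: 0.692
grasp_force: 67.1
```

Run:
```python
from h import *
arm.get_image("wrist"); show()
```

```text
t 9.12 pos [ 0.6211 -0.0961  0.1563] yaw -0.0077 tilt [ 0.0004 -0.0002] F [ 0.9 -0.3 -4.2] w 0.6902757087277986 67.05608367919922
```

Call:
{"api": "arm_command", "payload": {"commands": "-0.04 0 0 0 0 0 0; -0.04 0 0 0 0 0 0; 0 0 0 0 0 0 0"}}

```text
t: 9.5
eef_pos: [0.6215, -0.0961, 0.1559]
tcp_rot: [0.004, 1.0, 0.001, -0.004]
wrist_force: [-11.7, 1.1, 3.1]
gripper_width: 0.691
grasp_force: 67.9
```

Run:
```python
from h import *
arm.get_image("wrist"); show()
```

```text
t 9.55 pos [ 0.6215 -0.0961  0.1559] yaw -0.0086 tilt [-0.0077  0.0011] F [-10.9  -0.3   3.2] w 0.6879566501542875 67.93670296669006
```

Call:
{"api": "arm_command", "payload": {"commands": "0.05 0 0 0 0 0 0; 0 0 0.1 0 0 0 0; 0 0 0.1 0 0 0 0; 0 0 0 0 0 0 0"}}

```text
t: 10.05
eef_pos: [0.6208, -0.0961, 0.1456]
tcp_rot: [0.004, 1.0, 0.0, -0.002]
wrist_force: [-5.4, -0.1, -2.3]
gripper_width: 0.691
grasp_force: 67.4
```

Run:
```python
from h import *
arm.get_image("wrist"); show()
```

```text
t 10.10 pos [ 0.6208 -0.0961  0.1457] yaw -0.0078 tilt [-0.0038  0.0003] F [-5.4 -0.6 -0.8] w 0.6925071624320407 67.3831057548523
```

Down smoothly, claws engaged (no blockage). Continue.

Call:
{"api": "arm_command", "payload": {"commands": "0 0 0.06 0 0 0 0; 0 0 0.06 0 0 0 0; 0 0 0.06 0 0 0 0; 0 0 0 0 0 0 0"}}

```text
t: 10.6
eef_pos: [0.6213, -0.0961, 0.1393]
tcp_rot: [0.004, 1.0, 0.0, -0.001]
wrist_force: [-13.9, 0.8, 13.4]
gripper_width: 0.69
grasp_force: 69.3
```

Run:
```python
from h import *
arm.get_image("wrist"); show()
```

```text
t 10.65 pos [ 0.6213 -0.0961  0.1393] yaw -0.0085 tilt [-0.0019  0.001 ] F [-12.4   1.2  13.2] w 0.6907497623920594 69.29424405097961
```

Call:
{"api": "arm_command", "payload": {"commands": "0 0 0.06 0 0 0 0; 0 0 0.06 0 0 0 0; 0 0 0 0 0 0 0"}}

```text
t: 11.02
eef_pos: [0.6203, -0.0962, 0.1361]
tcp_rot: [0.004, 1.0, 0.001, -0.002]
wrist_force: [-22.6, 2.0, 34.0]
gripper_width: 0.693
grasp_force: 73.0
```

Run:
```python
from h import *
arm.get_image("wrist"); show()
```

```text
t 11.07 pos [ 0.6203 -0.0962  0.1361] yaw -0.0084 tilt [-0.0039  0.0017] F [-23.1   1.8  34.4] w 0.6890893726657038 72.96382784843445
```

Call:
{"api": "arm_command", "payload": {"commands": "0.02 0 -0.2 0 0 0 0; 0.02 0 -0.1 0 0 0 0; 0 0 0 0 0 0 0"}}

```text
t: 11.45
eef_pos: [0.6212, -0.096, 0.1443]
tcp_rot: [0.004, 1.0, -0.0, 0.001]
wrist_force: [5.6, -2.2, -16.1]
gripper_width: 0.69
grasp_force: 74.8
```

Run:
```python
from h import *
arm.get_image("wrist"); show()
```

```text
t 11.50 pos [ 0.6212 -0.096   0.1443] yaw -0.0078 tilt [ 0.0012 -0.0006] F [  5.9  -2.1 -16.7] w 0.6916887823904833 74.80819344520569
```

```bash
cat > inh.py <<'E'
from h import *
s=show(); C=cal("wrist"); im,d=arm.get_image("wrist"); P=cloud("wrist",d,C); Rt=Ro.from_quat(s["tcp_rot"]).as_matrix(); T=(P-s["eef_pos"])@Rt
save(im,"inh_%.2f.png"%s["t"])
reg=np.zeros_like(d,bool); reg[140:372,185:372]=1; reg&=(d>0)&(d<.25)
X,Y,Z=T[...,0],T[...,1],T[...,2]
top=reg&(Z>-.03)&(Z<.01)&(X>-.03)&(X<.045)&(abs(Y)<.025); zt=np.median(Z[top]); q=T[top&(abs(Z-zt)<.003)]
a=np.c_[q[:,:2],np.ones(len(q))]; print("plane",np.linalg.lstsq(a,q[:,2],rcond=None)[0],"world top z",s["eef_pos"][2]-zt)
fr=reg&(X>.03)&(Z>zt+.01)&(Z<.05)&(abs(Y)<.03); print("front x",np.median(T[fr][:,0]) if fr.any() else None)
E
python3 inh.py
```

```text
t 11.50 pos [ 0.6212 -0.096   0.1443] yaw -0.0078 tilt [ 0.0012 -0.0006] F [  5.9  -2.1 -16.7] w 0.6916887823904833 74.80819344520569
plane [-0.04596372 -0.00074452 -0.01077958] world top z 0.15547966337732266
front x 0.0530624632499929
```

Call:
{"api": "arm_command", "payload": {"commands": "0 0 0.1 0 0 0 0; 0 0 0.06 0 0 0 0; 0 0 0 0 0 0 0"}}

```text
t: 11.92
eef_pos: [0.6219, -0.0961, 0.1403]
tcp_rot: [0.004, 1.0, -0.0, 0.002]
wrist_force: [-3.3, 0.4, 5.0]
gripper_width: 0.689
grasp_force: 77.8
```

```bash
python3 inh.py
```

```text
t 11.93 pos [ 0.6219 -0.0961  0.1403] yaw -0.0076 tilt [ 0.0039 -0.0001] F [-3.3  0.4  5. ] w 0.6894039300310189 77.84974694252014
plane [-0.01755882  0.00065607 -0.01086394] world top z 0.15129397615664866
front x 0.05250941684804042
```

Call:
{"api": "arm_command", "payload": {"commands": "0 0 0 0 0 0 100; 0 0 0 0 0 0 100; 0 0 0 0 0 0 100; 0 0 0 0 0 0 100"}}

```text
t: 12.48
eef_pos: [0.6204, -0.0959, 0.1382]
tcp_rot: [0.004, 1.0, 0.0, 0.0]
wrist_force: [-0.6, 0.1, -0.8]
gripper_width: 1.0
grasp_force: 0.0
```

```bash
python3 inh.py
python3 - <<'E'
from h import *
plan([.60,-.096,.33],-.0075)
E
```

```text
t 12.47 pos [ 0.6204 -0.0959  0.1382] yaw -0.0073 tilt [0. 0.] F [-0.6  0.1 -0.8] w 1.0001972189010355 0.0
plane [ 0.02624003  0.00031719 -0.01012398] world top z 0.1478497532697783
front x 0.0513906521473881
0.10 -0.00 -0.96 0.00 -0.00 0.00 100; 0.10 -0.00 -0.96 0.00 -0.00 0.00 100; 0.10 -0.00 -0.96 0.00 -0.00 0.00 100; 0.10 -0.00 -0.96 0.00 -0.00 0.00 100
```

Call:
{"api": "arm_command", "payload": {"commands": "0 0 -0.5 0 0 0 100; 0.1 0 -1 0 0 0 100; 0.1 0 -1 0 0 0 100; 0.1 0 -1 0 0 0 100; 0.1 0 -0.4 0 0 0 100"}}

```text
t: 13.15
eef_pos: [0.6012, -0.0961, 0.3367]
tcp_rot: [0.004, 1.0, -0.0, 0.003]
wrist_force: [0.8, 0.1, -0.7]
gripper_width: 1.001
grasp_force: 0.0
```

Run:
```python
from h import *
arm.get_image("wrist"); s=show(); C=cal("wrist"); im,d=arm.get_image("wrist"); P=cloud("wrist",d,C); np.savez("w4.npz",im=im,d=d,P=P)
for th in ["wide_slot","narrow_slot","grip","holder"]:
    for a in arm.mark_of("wrist",th)[:1]: print(th,a["uv"],a["confidence"],ray_z("wrist",a["uv"],.149,C))
m=arm.trace("wrist","holder")[0]; print(m["confidence"],m["bbox"])
q=P[m["mask"]&(d>0)&(abs(P[...,2]-.148)<.006)]; r=cv2.minAreaRect((q[:,:2]*1000).astype(np.float32)); print(len(q),r,cv2.boxPoints(r).round(1).tolist(),q.mean(0)); a=np.c_[q[:,:2]-[.62,-.096],np.ones(len(q))]; print("plane",np.linalg.lstsq(a,q[:,2],rcond=None)[0])
l,t,w,h=[int(v) for v in m["bbox"]]; c=im[max(t-20,0):t+h+60,max(l-30,0):l+w+30]; print(c.shape); k=min(4,590//c.shape[0]); save(cv2.resize(c,None,fx=k,fy=k,interpolation=cv2.INTER_CUBIC),"w4c.png"); print(l-30,t-20,k)
```

```text
t 13.20 pos [ 0.6011 -0.0962  0.338 ] yaw -0.0078 tilt [ 0.0064 -0.0003] F [-0.9 -0.9  1.2] w 1.0035365713145226 0.0
wide_slot [278.1, 227.2] 0.71 [ 0.64212386 -0.09547835  0.149     ]
narrow_slot [279.2, 177.0] 0.72 [ 0.59392768 -0.09421751  0.149     ]
grip [276.3, 201.5] 0.9 [ 0.61694829 -0.09700898  0.149     ]
holder [279.8, 246.6] 0.67 [ 0.66184772 -0.09395127  0.149     ]
0.68 [245.0, 149.4, 64.3, 125.1]
6387 ((623.103759765625, -96.3851089477539), (60.013084411621094, 110.167236328125), 89.24280548095703) [[567.5999755859375, -125.69999694824219], [677.7999877929688, -127.0999984741211], [678.5999755859375, -67.0999984741211], [568.4000244140625, -65.69999694824219]] [ 0.61848285 -0.0960935   0.14823354]
plane [ 0.02861011 -0.00159617  0.1482768 ]
(205, 124, 3)
215 129 2
```

View pics/w4c.png

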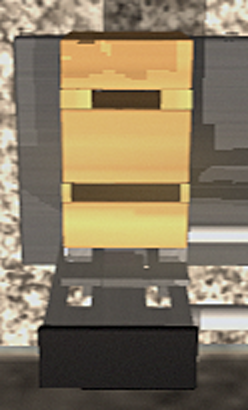

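Run:
```python
from h import *
arm.get_image("wrist"); s=show()
plan([.475,-.293,.30],.173)
```

```text
t 13.55 pos [ 0.5998 -0.0957  0.3313] yaw -0.0075 tilt [-0.0033  0.0001] F [ 0.4 -0.2  0.4] w 0.9950760443295539 0.0
0.49 -0.79 0.13 0.00 -0.00 -0.21 100; 0.52 -0.77 0.13 0.00 -0.00 -0.21 100; 0.55 -0.76 0.13 0.00 -0.00 -0.21 100; 0.58 -0.74 0.13 0.00 -0.00 -0.21 100; 0.60 -0.71 0.13 0.00 -0.00 -0.21 100
```

Call:
{"api": "arm_command", "payload": {"commands": "0.49 -0.79 0.13 0 0 -0.21 100; 0.52 -0.77 0.13 0 0 -0.21 100; 0.55 -0.76 0.13 0 0 -0.21 100; 0.58 -0.74 0.13 0 0 -0.21 100; 0.60 -0.71 0.13 0 0 -0.21 100"}}

```text
t: 14.18
eef_pos: [0.4747, -0.2943, 0.2996]
tcp_rot: [-0.088, 0.996, 0.0, -0.001]
wrist_force: [-0.2, -0.4, 0.3]
gripper_width: 0.999
grasp_force: 0.0
```

Call:
{"api": "arm_command", "payload": {"commands": "0 0 0 0 0 0 100; 0 0 0 0 0 0 100"}}

```text
t: 14.42
eef_pos: [0.4761, -0.2926, 0.3001]
tcp_rot: [-0.088, 0.996, 0.001, -0.0]
wrist_force: [-0.1, 0.4, -0.0]
gripper_width: 1.0
grasp_force: 0.0
```

```bash
cat > tl.py <<'E'
from h import *
s=show(); C=cal("wrist"); im,d=arm.get_image("wrist"); P=cloud("wrist",d,C); save(im,"tl_%.2f.png"%s["t"])
x,y,z=P[...,0],P[...,1],P[...,2]
def rect(m,lab):
    p=P[m][:,:2].astype(np.float32)
    if len(p)<10: print(lab,len(p)); return
    r=cv2.minAreaRect(p*1000); print(lab,len(p),r,p.mean(0).round(4))
reg=(d>0)&(x>.40)&(x<.54)&(y>-.37)&(y<-.12)
rect(reg&(abs(z-.085)<.004),"deck")
for th in ["scraper","spreader"]:
    q=arm.trace("wrist",th)
    for a in q[:1]:
        m=a["mask"]&(d>0); p=P[m]; print(th,round(a["confidence"],2),a["bbox"],np.percentile(p,[2,50,98],axis=0).round(3).tolist())
        rect(m&(abs(z-.175)<.005),th+" top"); 
        for lo in (.10,.13,.155): k=m&(z>lo)&(z<lo+.02); print(lo,k.sum(),P[k].min(0).round(4) if k.any() else 0,P[k].max(0).round(4) if k.any() else 0)
E
python3 tl.py; ls pics
```

```text
t 14.43 pos [ 0.4761 -0.2926  0.3001] yaw 0.1758 tilt [-0.0009  0.001 ] F [-0.1  0.4 -0. ] w 1.0001763799553822 0.0
deck 9463 ((467.0774841308594, -245.98336791992188), (65.40412139892578, 190.40338134765625), 9.633050918579102) [ 0.4629 -0.2515]
scraper 0.97 [251.8, 171.4, 44.7, 43.2] [[0.466, -0.313, 0.071], [0.47, -0.296, 0.168], [0.483, -0.276, 0.176]]
scraper top 652 ((475.29266357421875, -295.3211364746094), (16.406505584716797, 23.226346969604492), 10.527482986450195) [ 0.4744 -0.2954]
0.1 101 [ 0.4662 -0.3078  0.1004] [ 0.4731 -0.2843  0.1199]
0.13 127 [ 0.4661 -0.3078  0.1307] [ 0.4732 -0.2844  0.1499]
0.155 412 [ 0.4661 -0.3077  0.155 ] [ 0.4836 -0.2832  0.175 ]
spreader 0.58 [359.0, 172.1, 69.0, 42.1] [[0.45, -0.209, 0.083], [0.456, -0.203, 0.159], [0.467, -0.178, 0.176]]
spreader top 666 ((458.7545166015625, -197.3878631591797), (16.56250762939453, 23.369699478149414), 10.525458335876465) [ 0.458  -0.1983]
0.1 176 [ 0.4493 -0.2095  0.1001] [ 0.467  -0.1878  0.1199]
0.13 233 [ 0.4494 -0.2097  0.1301] [ 0.4675 -0.1871  0.15  ]
0.155 552 [ 0.4495 -0.2098  0.155 ] [ 0.468  -0.1853  0.175 ]
c0.png
inh_11.50.png
inh_11.93.png
inh_12.47.png
s3.png
side0.png
tl_14.43.png
top0.png
w1.png
w2.png
w2c.png
w4c.png
```

Run:
```python
from h import *
plan([.475,-.2952,.138],.18)
```

```text
0.01 -0.02 0.81 0.00 -0.00 -0.00 100; 0.01 -0.02 0.81 0.00 -0.00 -0.00 100; 0.01 -0.02 0.81 0.00 -0.00 -0.00 100; 0.01 -0.01 0.81 0.00 -0.00 -0.00 100
```

Call:
{"api": "arm_command", "payload": {"commands": "0.01 -0.02 0.81 0 0 0 100; 0.01 -0.02 0.81 0 0 0 100; 0.01 -0.02 0.81 0 0 0 100; 0.01 -0.01 0.81 0 0 0 100; 0 0 0 0 0 0 100"}}

```text
t: 15.2
eef_pos: [0.4733, -0.295, 0.1361]
tcp_rot: [-0.089, 0.996, 0.002, -0.003]
wrist_force: [0.7, 0.1, 0.0]
gripper_width: 1.0
grasp_force: 0.0
```

Call:
{"api": "arm_command", "payload": {"commands": "0 0 0 0 0 0 0; 0 0 0 0 0 0 0; 0 0 0 0 0 0 0; 0 0 0 0 0 0 0; 0 0 0 0 0 0 0"}}

```text
t: 15.82
eef_pos: [0.4751, -0.2971, 0.1397]
tcp_rot: [-0.088, 0.996, -0.0, 0.001]
wrist_force: [-1.2, 1.2, 5.8]
gripper_width: 0.273
grasp_force: 61.1
```

Run:
```python
from h import *
show()
plan([.475,-.2952,.138],.18)
```

```text
t 15.82 pos [ 0.4751 -0.2971  0.1397] yaw 0.1758 tilt [ 0.0014 -0.0003] F [-1.2  1.2  5.8] w 0.27297204113688883 61.08496427536011
-0.01 0.04 0.03 -0.00 0.01 -0.02 100
```

Run:
```python
from h import *
plan([.60,-.096,.32],-.0075,g=0,pos0=[.475,-.297,.32],R0=down(.1758))
```

```text
-0.63 0.70 0.00 0.00 0.00 0.21 0; -0.61 0.73 0.00 0.00 0.00 0.21 0; -0.58 0.75 0.00 0.00 0.00 0.21 0; -0.55 0.77 0.00 0.00 0.00 0.21 0; -0.52 0.79 0.00 0.00 0.00 0.21 0
```

Call:
{"api": "arm_command", "payload": {"commands": "0 0 -0.6 0 0 0 0; 0 0 -1 0 0 0 0; 0 0 -1 0 0 0 0; 0 0 -1 0 0 0 0"}}

```text
t: 16.32
eef_pos: [0.4741, -0.2969, 0.3202]
tcp_rot: [-0.088, 0.996, 0.0, -0.0]
wrist_force: [0.8, -0.1, -1.1]
gripper_width: 0.27
grasp_force: 60.4
```

Call:
{"api": "arm_command", "payload": {"commands": "-0.63 0.70 0 0 0 0.21 0; -0.61 0.73 0 0 0 0.21 0; -0.58 0.75 0 0 0 0.21 0; -0.55 0.77 0 0 0 0.21 0; -0.52 0.79 0 0 0 0.21 0"}}

```text
t: 16.95
eef_pos: [0.5997, -0.0947, 0.3185]
tcp_rot: [0.005, 1.0, -0.0, -0.0]
wrist_force: [0.6, -0.2, 0.1]
gripper_width: 0.274
grasp_force: 60.5
```

Call:
{"api": "arm_command", "payload": {"commands": "0 0 0 0 0 0 0; 0 0 0 0 0 0 0"}}

```text
t: 17.2
eef_pos: [0.5989, -0.0964, 0.3183]
tcp_rot: [0.004, 1.0, -0.0, -0.001]
wrist_force: [-0.1, -0.6, -1.3]
gripper_width: 0.271
grasp_force: 60.3
```

Run:
```python
from h import *
s=show(); C=cal("wrist"); im,d=arm.get_image("wrist"); P=cloud("wrist",d,C); save(im,"w5.png"); np.savez("w5.npz",im=im,d=d,P=P,e=s["eef_pos"],q=s["tcp_rot"])
for th in ["wide_slot","narrow_slot"]:
    for a in arm.mark_of("wrist",th)[:1]: print(th,a["uv"],a["confidence"],ray_z("wrist",a["uv"],.149,C))
T=(P-s["eef_pos"])@Ro.from_quat(s["tcp_rot"]).as_matrix()
for a in arm.trace("wrist","scraper")[:1]:
    p=T[a["mask"]&(d>0)&(d<.32)]; print(a["confidence"],a["bbox"])
    for lo in np.arange(-.03,.14,.02):
        k=p[(p[:,2]>lo)&(p[:,2]<lo+.02)]
        if len(k)>5: print(round(lo,2),len(k),np.percentile(k,[2,50,98],axis=0).round(4).tolist())
```

```text
t 17.20 pos [ 0.5989 -0.0964  0.3183] yaw -0.0077 tilt [-0.0011 -0.0006] F [-0.1 -0.6 -1.3] w 0.2707380874381126 60.32410025596619
narrow_slot [279.2, 186.7] 0.93 [ 0.59504635 -0.09467012  0.149     ]
0.65 [236.0, 204.0, 78.9, 162.6]
-0.03 2195 [[0.0009, -0.0117, -0.0296], [0.0072, -0.0, -0.0211], [0.0081, 0.0115, -0.0105]]
-0.01 1322 [[0.0048, -0.0115, -0.0096], [0.0073, -0.0, -0.001], [0.0079, 0.011, 0.0095]]
0.01 901 [[0.0047, -0.0114, 0.0104], [0.0073, -0.0, 0.0191], [0.0082, 0.011, 0.0296]]
0.03 793 [[0.0034, -0.0121, 0.0306], [0.0073, -0.0, 0.042], [0.0087, 0.0124, 0.0496]]
0.05 482 [[-0.0017, -0.0213, 0.0504], [0.001, 0.001, 0.0554], [0.0087, 0.0217, 0.0693]]
0.07 611 [[0.0006, -0.0209, 0.0708], [0.0011, -0.0, 0.0809], [0.0015, 0.0214, 0.0898]]
0.09 550 [[0.0007, -0.0205, 0.0903], [0.0011, 0.0006, 0.0991], [0.0015, 0.0213, 0.1089]]
0.11 277 [[0.0008, -0.0199, 0.1103], [0.0012, 0.0007, 0.1155], [0.0016, 0.0211, 0.122]]
```

View pics/w5.png

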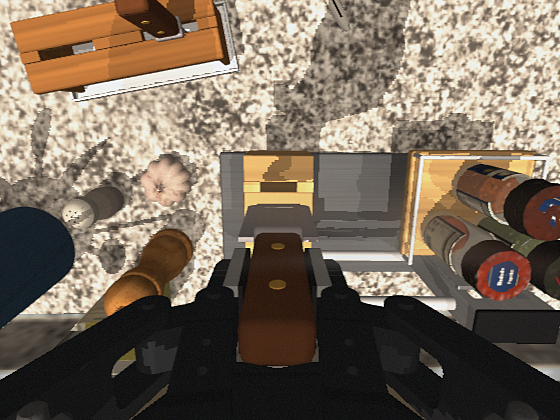

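Run:
```python
from h import *
D=np.load("w4.npz"); P=D["P"]; im=D["im"].astype(int).sum(-1)
for c in (272,278,284):
    print(c,[(r,int(im[r,c]),*(P[r,c]*1000).round(1)) for r in list(range(171,186))+list(range(218,234))] if c==278 else "")
r0=225; print([(c,int(im[225,c])) for c in range(244,314)])
print([(c,int(im[178,c]),(P[178,c,1]*1000).round(1)) for c in range(252,304,2)])
print((P[225,246:312:3,1]*1000).round(1))
```

```text
272 
278 [(171, 538, np.float64(588.9), np.float64(-95.3), np.float64(146.4)), (172, 548, np.float64(589.5), np.float64(-95.3), np.float64(148.1)), (173, 508, np.float64(590.3), np.float64(-95.3), np.float64(148.8)), (174, 105, np.float64(616.6), np.float64(-95.1), np.float64(11.8)), (175, 173, np.float64(601.5), np.float64(-95.2), np.float64(99.1)), (176, 175, np.float64(601.0), np.float64(-95.2), np.float64(107.1)), (177, 182, np.float64(600.5), np.float64(-95.3), np.float64(115.0)), (178, 185, np.float64(600.6), np.float64(-95.3), np.float64(119.6)), (179, 168, np.float64(600.3), np.float64(-95.3), np.float64(126.6)), (180, 161, np.float64(600.1), np.float64(-95.3), np.float64(132.1)), (181, 154, np.float64(599.9), np.float64(-95.3), np.float64(138.1)), (182, 158, np.float64(599.9), np.float64(-95.3), np.float64(142.4)), (183, 301, np.float64(600.0), np.float64(-95.3), np.float64(146.7)), (184, 481, np.float64(600.7), np.float64(-95.3), np.float64(147.8)), (185, 521, np.float64(601.9), np.float64(-95.3), np.float64(146.6)), (218, 528, np.float64(633.3), np.float64(-95.5), np.float
[... 2168 characters left out ...]
t64(-105.2)), (270, 180, np.float64(-103.2)), (272, 185, np.float64(-101.3)), (274, 187, np.float64(-99.3)), (276, 187, np.float64(-97.3)), (278, 185, np.float64(-95.3)), (280, 178, np.float64(-93.3)), (282, 181, np.float64(-91.3)), (284, 177, np.float64(-89.3)), (286, 187, np.float64(-87.3)), (288, 185, np.float64(-85.3)), (290, 178, np.float64(-83.3)), (292, 190, np.float64(-81.3)), (294, 124, np.float64(-80.2)), (296, 522, np.float64(-78.9)), (298, 535, np.float64(-77.0)), (300, 532, np.float64(-75.2)), (302, 539, np.float64(-73.4))]
[-125.7 -123.  -121.  -118.3 -115.1 -112.3 -109.4 -106.4 -103.4 -100.5
  -97.5  -94.6  -91.6  -88.7  -85.7  -82.7  -79.8  -76.8  -73.8  -70.9
  -69.1  -53.2]
```

Run:
```python
from h import *
show()
plan([.6405,-.0962,.286],-.0077,g=0)
```

```text
t 17.40 pos [ 0.5988 -0.0974  0.3189] yaw -0.0098 tilt [ 0.0001 -0.0003] F [-0.4 -0.8 -0.9] w 0.26943710005167903 60.325859785079956
-0.42 0.02 0.33 -0.00 0.00 -0.01 0; -0.42 0.02 0.33 -0.00 0.00 -0.01 0
```

Call:
{"api": "arm_command", "payload": {"commands": "-0.42 0.02 0.33 0 0 0 0; -0.42 0.01 0.33 0 0 -0.01 0; 0 0 0 0 0 0 0; 0 0 0 0 0 0 0"}}

```text
t: 17.9
eef_pos: [0.6409, -0.0955, 0.2863]
tcp_rot: [0.004, 1.0, -0.0, -0.0]
wrist_force: [0.7, 0.4, -1.0]
gripper_width: 0.277
grasp_force: 60.3
```

Run:
```python
from h import *
s=show(); C=cal("wrist"); im,d=arm.get_image("wrist"); P=cloud("wrist",d,C); save(cv2.resize(im[150:330,180:380],None,fx=3,fy=3),"w6.png")
show(); plan([.6405,-.0962,.255],-.0077,g=0)
```

```text
t 17.90 pos [ 0.6409 -0.0955  0.2863] yaw -0.0070 tilt [-0.     -0.0002] F [ 0.7  0.4 -1. ] w 0.2769432427609296 60.33835172653198
t 17.95 pos [ 0.641  -0.0954  0.2867] yaw -0.0068 tilt [ 0.0008 -0.0002] F [ 0.8 -0.4 -1. ] w 0.27218723128653416 60.3385591506958
0.01 -0.02 0.63 -0.00 0.00 0.01 0
```

View pics/w6.png

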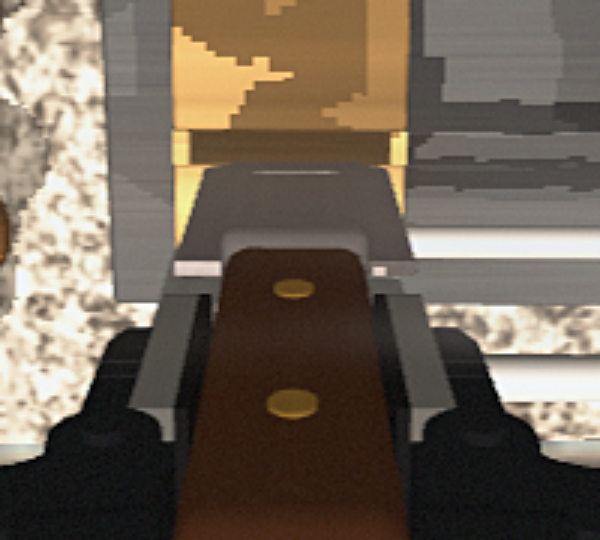

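Call:
{"api": "arm_command", "payload": {"commands": "0.01 -0.01 0.3 0 0 0 0; 0 0 0.3 0 0 0 0; 0 0 0 0 0 0 0"}}

```text
t: 18.32
eef_pos: [0.6396, -0.095, 0.2537]
tcp_rot: [0.003, 1.0, 0.0, -0.002]
wrist_force: [0.7, 0.2, -1.5]
gripper_width: 0.273
grasp_force: 60.4
```

Run:
```python
from h import *
arm.get_image("wrist"); show()
```

```text
t 18.38 pos [ 0.6403 -0.0951  0.2547] yaw -0.0057 tilt [-0.0019  0.0002] F [ 0.7 -0.3 -0.3] w 0.2724716503877912 60.35200238227844
```

Call:
{"api": "arm_command", "payload": {"commands": "0 -0.02 0.3 0 0 0 0; 0 0 0.3 0 0 0 0; 0 0 0.3 0 0 0 0; 0 0 0 0 0 0 0"}}

```text
t: 18.88
eef_pos: [0.6399, -0.096, 0.2087]
tcp_rot: [0.003, 1.0, 0.0, -0.002]
wrist_force: [-0.2, 0.1, -1.4]
gripper_width: 0.275
grasp_force: 60.4
```

Run:
```python
from h import *
arm.get_image("wrist"); show()
```

```text
t 18.93 pos [ 0.6405 -0.0962  0.2099] yaw -0.0059 tilt [-0.0015  0.0001] F [-0.4  0.3 -0.6] w 0.2768713111897621 60.39993166923523
```

Call:
{"api": "arm_command", "payload": {"commands": "0 0 0.06 0 0 0 0; 0 0 0.06 0 0 0 0; 0 0 0.02 0 0 0 0; 0 0 0 0 0 0 0"}}

```text
t: 19.42
eef_pos: [0.6409, -0.0963, 0.2039]
tcp_rot: [0.003, 1.0, 0.0, 0.0]
wrist_force: [-0.9, -0.2, -0.2]
gripper_width: 0.271
grasp_force: 60.4
```

Run:
```python
from h import *
arm.get_image("wrist"); show()
```

```text
t 19.48 pos [ 0.6409 -0.0962  0.2039] yaw -0.0058 tilt [0.0003 0.    ] F [-0.5  0.4 -0.5] w 0.2735413719716548 60.402846336364746
```

Call:
{"api": "arm_command", "payload": {"commands": "0 0 0.03 0 0 0 0; 0 0 0.02 0 0 0 0; 0 0 0 0 0 0 0"}}

```text
t: 19.85
eef_pos: [0.6411, -0.0963, 0.2033]
tcp_rot: [0.003, 1.0, 0.0, 0.001]
wrist_force: [-4.6, 1.0, 9.1]
gripper_width: 0.272
grasp_force: 62.0
```

Run:
```python
from h import *
arm.get_image("wrist"); show()
```

```text
t 19.90 pos [ 0.6411 -0.0963  0.2033] yaw -0.0059 tilt [0.0011 0.0003] F [-3.5  0.7  9.6] w 0.26889609685406113 61.98593616485596
```

Call:
{"api": "arm_command", "payload": {"commands": "0 0 -0.02 0 0 0 100; 0 0 0 0 0 0 100; 0 0 0 0 0 0 100; 0 0 0 0 0 0 100"}}

```text
t: 20.4
eef_pos: [0.6408, -0.0962, 0.202]
tcp_rot: [0.003, 1.0, -0.0, -0.0]
wrist_force: [0.2, 0.2, -0.8]
gripper_width: 0.999
grasp_force: 0.0
```

Call:
{"api": "arm_command", "payload": {"commands": "0 0 -0.4 0 0 0 100; 0 0 -0.8 0 0 0 100; 0 0 -1 0 0 0 100; 0.3 0 -0.4 0 0 0 100; 0 0 0 0 0 0 100"}}

```text
t: 21.02
eef_pos: [0.6264, -0.0966, 0.3358]
tcp_rot: [0.003, 1.0, -0.0, 0.003]
wrist_force: [0.2, 0.4, 0.2]
gripper_width: 1.001
grasp_force: 0.0
```

Run:
```python
from h import *
s=show(); C=cal("wrist"); im,d=arm.get_image("wrist"); P=cloud("wrist",d,C); save(im,"w7.png"); np.savez("w7.npz",im=im,d=d,P=P)
x,y,z=P[...,0],P[...,1],P[...,2]
for a in arm.trace("wrist","scraper")[:1]:
    p=P[a["mask"]&(d>0)]; print(a["confidence"],a["bbox"],np.percentile(p,[1,50,99],axis=0).round(4).tolist())
    t=p[p[:,2]>.232]; print("top",len(t),t.min(0),t.max(0))
q=P[(d>0)&(x>.575)&(x<.588)&(abs(y+.096)<.025)&(abs(z-.148)<.008)]; print("front top z",np.median(q,axis=0))
q=P[(d>0)&(x>.605)&(x<.625)&(abs(y+.096)<.025)&(abs(z-.148)<.008)]; print("mid top z",np.median(q,axis=0))
plan([.4587,-.1972,.30],.18)
```

```text
t 21.02 pos [ 0.6264 -0.0966  0.3358] yaw -0.0064 tilt [ 0.0056 -0.0002] F [0.2 0.4 0.2] w 1.001213946956709 0.0
0.63 [254.8, 194.8, 44.4, 46.0] [[0.6304, -0.1165, 0.131], [0.6333, -0.0967, 0.226], [0.6447, -0.0777, 0.2404]]
top 759 [ 0.63013711 -0.10828567  0.23200456] [ 0.64614399 -0.08580426  0.24107871]
front top z [ 0.58154316 -0.09559452  0.14712723]
mid top z [ 0.61479814 -0.09573899  0.14829321]
0.83 -0.51 0.16 0.00 0.00 -0.27 100; 0.86 -0.47 0.16 0.00 0.00 -0.27 100; 0.88 -0.43 0.16 0.00 0.00 -0.27 100; 0.90 -0.39 0.16 0.00 0.00 -0.27 100
```

Call:
{"api": "arm_command", "payload": {"commands": "0.83 -0.51 0.16 0 0 -0.27 100; 0.86 -0.47 0.16 0 0 -0.27 100; 0.88 -0.43 0.16 0 0 -0.27 100; 0.90 -0.39 0.16 0 0 -0.27 100; 0 0 0 0 0 0 100"}}

```text
t: 21.75
eef_pos: [0.4549, -0.1995, 0.2988]
tcp_rot: [-0.088, 0.996, 0.001, -0.002]
wrist_force: [1.1, 0.2, -0.7]
gripper_width: 1.003
grasp_force: 0.0
```

Call:
{"api": "arm_command", "payload": {"commands": "0 0 0 0 0 0 100"}}

```text
t: 21.88
eef_pos: [0.4588, -0.1969, 0.2997]
tcp_rot: [-0.091, 0.996, 0.0, -0.0]
wrist_force: [0.2, 0.2, 0.1]
gripper_width: 1.001
grasp_force: 0.0
```

```bash
python3 tl.py
python3 - <<'E'
from h import *
plan([.4587,-.1972,.138],.18)
E
```

```text
t 21.88 pos [ 0.4588 -0.1969  0.2997] yaw 0.1827 tilt [-0.0007  0.0005] F [0.2 0.2 0.1] w 1.0012292722342953 0.0
deck 10626 ((467.2015380859375, -246.07501220703125), (65.34276580810547, 190.14735412597656), 9.622828483581543) [ 0.4652 -0.2511]
spreader 0.7 [262.5, 173.1, 32.1, 37.9] [[0.45, -0.209, 0.091], [0.453, -0.197, 0.172], [0.465, -0.185, 0.177]]
spreader top 638 ((458.3346862792969, -196.58929443359375), (16.01869773864746, 23.85775375366211), 5.921221733093262) [ 0.4576 -0.1968]
0.1 102 [ 0.4497 -0.2092  0.1006] [ 0.4567 -0.1857  0.1199]
0.13 132 [ 0.4495 -0.209   0.13  ] [ 0.4561 -0.1855  0.1499]
0.155 382 [ 0.4495 -0.2091  0.155 ] [ 0.4667 -0.1845  0.175 ]
0.00 -0.00 0.81 0.00 -0.00 0.01 100; 0.00 -0.00 0.81 0.00 -0.00 0.01 100; 0.00 -0.00 0.81 0.00 -0.00 0.01 100; 0.00 -0.00 0.81 0.00 -0.00 0.01 100
```

Call:
{"api": "arm_command", "payload": {"commands": "0 0 0.81 0 0 0 100; 0 0 0.81 0 0 0 100; 0 0 0.81 0 0 0 100; 0 0 0.81 0 0 0 100; 0 0 0 0 0 0 100"}}

```text
t: 22.65
eef_pos: [0.4569, -0.196, 0.1357]
tcp_rot: [-0.092, 0.996, 0.001, -0.003]
wrist_force: [-0.5, 0.0, 0.2]
gripper_width: 0.998
grasp_force: 0.0
```

Call:
{"api": "arm_command", "payload": {"commands": "0 0 0 0 0 0 0; 0 0 0 0 0 0 0; 0 0 0 0 0 0 0; 0 0 0 0 0 0 0; 0 0 0 0 0 0 0"}}

```text
t: 23.28
eef_pos: [0.459, -0.1976, 0.1394]
tcp_rot: [-0.091, 0.996, -0.0, 0.001]
wrist_force: [-1.3, -0.4, 7.3]
gripper_width: 0.272
grasp_force: 58.5
```

Call:
{"api": "arm_command", "payload": {"commands": "0 0 -0.6 0 0 0 0; 0 0 -1 0 0 0 0; 0 0 -1 0 0 0 0; 0 0 -1 0 0 0 0; 0 0 0 0 0 0 0"}}

```text
t: 23.9
eef_pos: [0.4601, -0.1982, 0.3223]
tcp_rot: [-0.091, 0.996, -0.001, 0.004]
wrist_force: [0.3, -0.3, -2.0]
gripper_width: 0.272
grasp_force: 58.9
```

Run:
```python
from h import *
show(); plan([.555,-.096,.32],-.007,g=0)
```

```text
t 23.90 pos [ 0.4601 -0.1982  0.3223] yaw 0.1825 tilt [ 0.0083 -0.0019] F [ 0.3 -0.3 -2. ] w 0.2715429306408363 58.893080949783325
-0.75 0.55 0.02 -0.01 0.02 0.36 0; -0.71 0.60 0.02 -0.01 0.02 0.36 0; -0.67 0.64 0.02 -0.01 0.02 0.36 0
```

Call:
{"api": "arm_command", "payload": {"commands": "-0.75 0.55 0.02 0 0 0.36 0; -0.71 0.60 0.02 0 0 0.36 0; -0.67 0.64 0.02 0 0 0.36 0; 0 0 0 0 0 0 0; 0 0 0 0 0 0 0"}}

```text
t: 24.52
eef_pos: [0.5526, -0.0961, 0.314]
tcp_rot: [0.003, 1.0, -0.0, -0.001]
wrist_force: [-0.6, -0.3, 0.0]
gripper_width: 0.269
grasp_force: 58.8
```

Run:
```python
from h import *
s=show(); C=cal("wrist"); im,d=arm.get_image("wrist"); P=cloud("wrist",d,C)
T=(P-s["eef_pos"])@Ro.from_quat(s["tcp_rot"]).as_matrix()
for a in arm.trace("wrist","spreader")[:1]:
    p=T[a["mask"]&(d>0)&(d<.32)]; print(a["confidence"],a["bbox"])
    for lo in np.arange(-.03,.14,.02):
        k=p[(p[:,2]>lo)&(p[:,2]<lo+.02)]
        if len(k)>5: print(round(lo,2),len(k),np.percentile(k,[2,50,98],axis=0).round(4).tolist())
for a in arm.mark_of("wrist","narrow_slot")[:1]: print(a["uv"],a["confidence"],ray_z("wrist",a["uv"],.148,C))
x,y,z=P[...,0],P[...,1],P[...,2]
show(); plan([.596,-.0960,.288],-.007,g=0)
```

```text
t 24.52 pos [ 0.5526 -0.0961  0.314 ] yaw -0.0059 tilt [-0.0027 -0.0004] F [-0.6 -0.3  0. ] w 0.268821006710501 58.76935422420502
0.96 [235.7, 202.6, 79.2, 160.4]
-0.03 2115 [[0.0052, -0.0111, -0.0297], [0.0078, 0.0, -0.0212], [0.0087, 0.0109, -0.0106]]
-0.01 1284 [[0.006, -0.011, -0.0097], [0.0078, -0.0003, -0.0009], [0.0084, 0.0106, 0.0096]]
0.01 876 [[0.0055, -0.011, 0.0104], [0.0079, 0.0, 0.0189], [0.0087, 0.0112, 0.0295]]
0.03 788 [[0.0038, -0.0116, 0.0304], [0.0079, 0.0005, 0.0416], [0.0093, 0.0125, 0.0493]]
0.05 58 [[0.0085, -0.0104, 0.05], [0.009, 0.0003, 0.0509], [0.0095, 0.012, 0.0522]]
0.07 281 [[0.0013, -0.0109, 0.0749], [0.0017, 0.0, 0.0819], [0.0021, 0.0115, 0.0895]]
0.09 300 [[0.0013, -0.0109, 0.0903], [0.0017, 0.0007, 0.0992], [0.0021, 0.0117, 0.1095]]
0.11 126 [[0.0014, -0.0105, 0.1102], [0.0018, -0.0003, 0.1146], [0.0021, 0.011, 0.1228]]
t 24.68 pos [ 0.5527 -0.0969  0.315 ] yaw -0.0079 tilt [-0.0006 -0.0002] F [ 0.4 -0.2 -0.5] w 0.2731933243512282 58.7699156999588
-0.43 0.01 0.27 -0.00 -0.00 -0.00 0; -0.43 0.01 0.27 -0.00 -0.00 -0.00 0
```

Call:
{"api": "arm_command", "payload": {"commands": "-0.43 0.01 0.27 0 0 0 0; -0.44 0.01 0.27 0 0 0 0; 0 0 0 0 0 0 0; 0 0 0 0 0 0 0"}}

```text
t: 25.18
eef_pos: [0.5963, -0.0956, 0.2886]
tcp_rot: [0.003, 1.0, -0.0, -0.0]
wrist_force: [-0.1, -0.3, -0.8]
gripper_width: 0.273
grasp_force: 58.8
```

Run:
```python
from h import *
s=show(); im,d=arm.get_image("wrist"); save(cv2.resize(im[130:330,180:380],None,fx=3,fy=3),"w8.png")
show(); plan([.5963,-.0960,.255],-.007,g=0)
```

```text
t 25.18 pos [ 0.5963 -0.0956  0.2886] yaw -0.0070 tilt [-0.0002 -0.0001] F [-0.1 -0.3 -0.8] w 0.272875543508064 58.801583647727966
t 25.23 pos [ 0.5964 -0.0956  0.2889] yaw -0.0069 tilt [ 0.0005 -0.0001] F [-0.3  0.1  0.3] w 0.27494027173408037 58.801127672195435
0.00 -0.01 0.68 -0.00 0.00 0.00 0
```

View pics/w8.png

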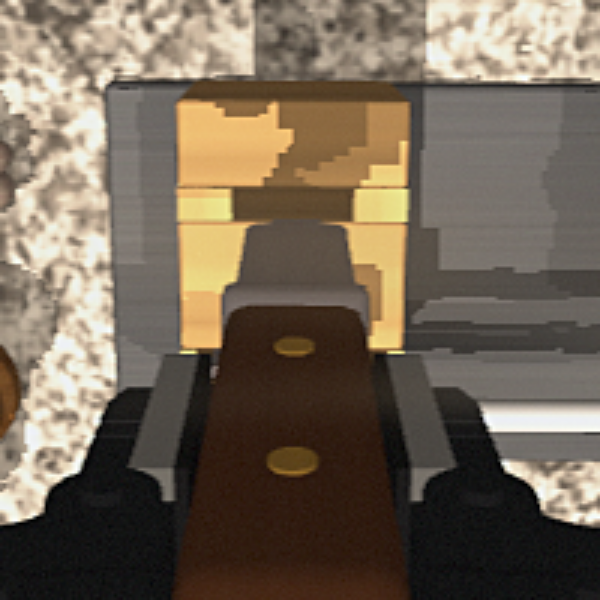

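Call:
{"api": "arm_command", "payload": {"commands": "0 -0.02 0.34 0 0 0 0; 0 0 0.34 0 0 0 0; 0 0 0 0 0 0 0; 0 0 0 0 0 0 0"}}

```text
t: 25.72
eef_pos: [0.597, -0.0959, 0.2542]
tcp_rot: [0.003, 1.0, -0.0, -0.0]
wrist_force: [-0.0, -0.3, -0.8]
gripper_width: 0.274
grasp_force: 58.8
```

Call:
{"api": "arm_command", "payload": {"commands": "0 0 0.3 0 0 0 0; 0 0 0.3 0 0 0 0; 0 0 0.28 0 0 0 0; 0 0 0 0 0 0 0"}}

```text
t: 26.22
eef_pos: [0.5961, -0.0957, 0.2085]
tcp_rot: [0.003, 1.0, 0.0, -0.002]
wrist_force: [-0.5, -0.4, -0.8]
gripper_width: 0.274
grasp_force: 58.8
```

Run:
```python
from h import *
arm.get_image("wrist"); show()
```

```text
t 26.27 pos [ 0.5967 -0.0958  0.2095] yaw -0.0058 tilt [-0.0013  0.    ] F [ 0.1 -0.3 -0.3] w 0.27247270707101917 58.839111328125
```

Call:
{"api": "arm_command", "payload": {"commands": "0 0 0.06 0 0 0 0; 0 0 0.06 0 0 0 0; 0 0 0.04 0 0 0 0; 0 0 0 0 0 0 0; 0 0 0 0 0 0 0"}}

```text
t: 26.9
eef_pos: [0.5971, -0.0959, 0.2024]
tcp_rot: [0.003, 1.0, -0.0, 0.0]
wrist_force: [-1.3, 0.6, -1.1]
gripper_width: 0.27
grasp_force: 58.8
```

Run:
```python
from h import *
arm.get_image("wrist"); show()
```

```text
t 26.95 pos [ 0.5971 -0.0959  0.2024] yaw -0.0059 tilt [ 0.0003 -0.    ] F [-0.4  0.6 -0.4] w 0.2739795693464558 58.84281635284424
```

Call:
{"api": "arm_command", "payload": {"commands": "0 0 0.03 0 0 0 0; 0 0 0.02 0 0 0 0; 0 0 0 0 0 0 0"}}

```text
t: 27.32
eef_pos: [0.5971, -0.096, 0.201]
tcp_rot: [0.003, 1.0, 0.0, 0.0]
wrist_force: [-3.6, -0.0, 7.5]
gripper_width: 0.275
grasp_force: 60.0
```

Run:
```python
from h import *
arm.get_image("wrist"); show()
```

```text
t 27.38 pos [ 0.5971 -0.096   0.2009] yaw -0.0059 tilt [0.0005 0.0001] F [-2.6 -0.1  7. ] w 0.2718533693877228 59.97395396232605
```

Seated with contact; release and retreat.

Call:
{"api": "arm_command", "payload": {"commands": "0 0 -0.02 0 0 0 100; 0 0 0 0 0 0 100; 0 0 0 0 0 0 100; 0 0 0 0 0 0 100"}}

```text
t: 27.88
eef_pos: [0.5969, -0.0958, 0.2006]
tcp_rot: [0.003, 1.0, 0.0, -0.0]
wrist_force: [0.2, -0.3, 0.3]
gripper_width: 1.0
grasp_force: 0.0
```

Call:
{"api": "arm_command", "payload": {"commands": "0 0 -0.4 0 0 0 100; 0 0 -0.8 0 0 0 100; 0 0 -1 0 0 0 100; 0.3 0 -0.6 0 0 0 100; 0.6 0 0 0 0 0 100"}}

```text
t: 28.5
eef_pos: [0.5533, -0.0958, 0.3435]
tcp_rot: [0.003, 1.0, -0.0, 0.003]
wrist_force: [-0.4, -0.9, -0.8]
gripper_width: 0.999
grasp_force: 0.0
```

Call:
{"api": "arm_command", "payload": {"commands": "0 0 0 0 0 0 100; 0 0 0 0 0 0 100; 0 0 0 0 0 0 100"}}

```text
t: 28.88
eef_pos: [0.5525, -0.0955, 0.3403]
tcp_rot: [0.003, 1.0, -0.0, -0.0]
wrist_force: [-0.5, 0.4, 0.1]
gripper_width: 1.003
grasp_force: 0.0
```

Run:
```python
from h import *
s=show(); C=cal("wrist"); im,d=arm.get_image("wrist"); P=cloud("wrist",d,C); save(im,"w9.png")
x,y,z=P[...,0],P[...,1],P[...,2]
for th,xc in (("scraper",.64),("spreader",.595)):
    t=P[(d>0)&(abs(x-xc)<.014)&(abs(y+.096)<.02)&(z>.2)]; print(th,"top z",np.percentile(t[:,2],[50,90,98]).round(4),np.median(t,axis=0).round(4))
for a,b in ((.572,.585),(.608,.622),(.66,.668)):
    q=P[(d>0)&(x>a)&(x<b)&(abs(y+.096)<.025)&(abs(z-.148)<.008)]; print(len(q),np.median(q,axis=0))
```

```text
t 28.88 pos [ 0.5525 -0.0955  0.3403] yaw -0.0055 tilt [-0.0005 -0.0001] F [-0.5  0.4  0.1] w 1.0033260988648676 0.0
scraper top z [0.2342 0.2392 0.2399] [ 0.6319 -0.0965  0.2342]
spreader top z [0.2352 0.2377 0.2382] [ 0.5879 -0.0964  0.2352]
694 [ 0.57844848 -0.09561882  0.14686856]
288 [ 0.61447793 -0.08121316  0.14816609]
130 [ 0.66344103 -0.08189631  0.14999741]
```

View pics/w9.png

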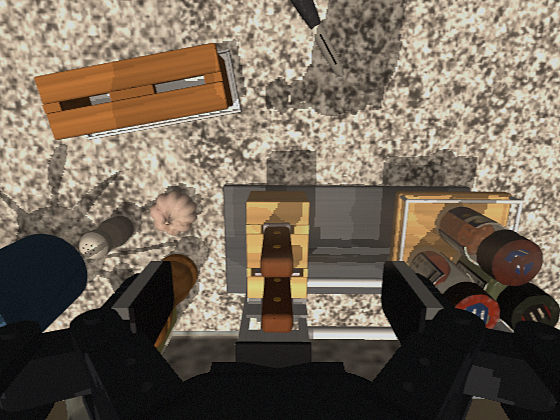

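The picture shows both handles standing in the holder (columns 265–293, rows 225–330), and the stand at the upper left is empty.

```bash
python3 -c "
from plant import arm
print(arm.close_job())"
```

```text
the job is handed in; nothing more can be done
None
```

The holder hangs on the free upright at its locked height and held against an upward pull, though I could not see the catch itself; the scraper is in the long slot and the spreader in the short one, both down to the handle, and the job was handed in at about 29 s.

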